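# Bolt the market stall's takings chest shut with the hex key

## Task

Lock the takings chest for the night: take the hex key out of its wooden block, feel with it for the hex socket that sits recessed somewhere under the slot of the lock case, and turn it clockwise until the bolt is fully home through both ears and the hasp eye between them. Then stand the key upright in its block again, fully down, and leave the other goods on the counter where they are.

Things in the scene. Friction and masses are not known exactly. Their poses are not given: they have to be found in the camera images.
- hex_key: Loose steel hex key, 134 mm long, 0.2 to 0.4 kg, upright at the start, nose down in the wooden block. Origin: centre of the nose tip, its lowest point; z runs up to the grip. From the tip: tapered nose (12 mm across, widening to 20 mm at 8 mm up), hexagonal shank 20 mm across flats (23.1 mm across corners) up to 90 mm, then the grip. Two of the flats face its +x and -x.
- key_grip (a point): Middle of the key's black square grip, on its axis 112 mm above the tip: 34 x 34 mm, 44 mm tall, sides square to the key's x and y axes.
- chest: Green steel takings chest fixed to the counter, 226 mm (x) by 306 mm (y), lid top 100 mm high. Origin: centre of its underside. On the lid: a steel lock case (90 mm along x, 112 mm along y, top at z = 152 mm, centred at x = -30, y = -50 mm) and, along its +y side, ear, hasp eye and ear (36 mm wide, 146 mm high, at x = -58, y = 22, 36, 50 mm).
- slot (a point): Centre of the slot in the lock case's top, level with the 4 mm thick cover's upper side (chest frame x = -30, y = -50, z = 152 mm). The slot is 28 mm wide along the chest's x and 50 mm long along its y.
- face (a point): Point 22 mm straight below the slot's centre, on a flat steel face. In this face the hex socket is sunk: 21.5 mm across flats, 30 mm deep to its floor, plain edged. It lies on the slot's long centre line but up to 10 mm either way from this point, its hexagon at any angle: neither is reported.
- socket_floor (a point): Point straight below the slot's centre at the height of the socket's floor, 30 mm below the face. Centred, the key's nose drops 8 mm in at any angle; the shank follows only when the hexagons match (about 8 degrees of play either way). The socket is greased, turns stiffly (0.2 N m) and stays as left; a key let go in it stands by itself.
- bolt (a joint): Travel of the lock bolt in m: 0 withdrawn (start), 0.050 fully home at its stop. The socket drives it, 15 mm per rad of clockwise turn seen from above; 3.3 rad (a little over half a turn) takes it all the way. It stays where it is left.
- bolt_end (a point): Free end of the round steel bolt, 16 mm in diameter, which slides along the chest's +y out of the lock case through first ear, hasp eye and second ear, 124 mm above the counter. Fully home it stands 9 mm past the second ear.
- holder: Fixed wooden block 90 x 90 x 62 mm that stores the key. Origin: centre of its underside.
- holder_hole0 (a point): Centre of the mouth of the round hole in the top of the block: 27 mm in diameter, 50 mm deep (floor 12 mm above the counter), mouth bevelled by 6 mm all round. The key stands in it nose down at any turn angle.
- oil_bottle: Bystander: bottle 66 mm in diameter, 210 mm tall, origin under its centre. To be left alone.
- carton: Bystander: cardboard carton 100 x 160 x 70 mm, origin under its centre. To be left alone.
- jar: Bystander: jar 72 mm in diameter, 100 mm tall, origin under its centre. To be left alone.
Mind the look-alikes: they are no part of the job. Of the things like the hex_key, leave any that is yellow; of the rest the smaller one is meant.

How it is judged:
By the outcome, as a careful person would: the job done as asked, in the order asked, and still so for the second after the job is handed in, with the robot touching nothing.
It also fails if it takes over 72 s, if anything falls off the work surface, if the arm or the gripper's body presses on something with over 40 N, if the wrist force passes 120 N, or if a joint passes its speed limit or range.

## Robot

A 6-joint arm with a two-finger parallel gripper is mounted at the origin on the work surface. World frame = base frame: x ahead of the robot, y to its left, z up, the work surface at z = 0. Lengths are in m, angles in rad, forces in N, time in s.
With the tool pointing down it reaches from about 0.35 to 0.775 m from the base axis. Payload 5.5 kg.
Tool frame: the origin (TCP) lies at the very end of the fingers, on their centre line; the grasp point (between the pads) lies 19 mm behind it (ctrl.pinch_z is the distance from the TCP to the grasp point, in m); z points along the fingers, x is the direction in which the jaws open and shut, and the axes are right-handed (so a half turn about z gives the same grasp; the last joint's range is limited). The gripper opens to 85 mm and grips with 20 to 120 N. Pads are 22 mm wide; open, the fingers measure 114 mm over their backs; the gripper's body (76 mm by 85 mm) begins 54 mm behind the grasp point. The pads swing forward as they close: fully open they stand 13 mm farther back than shut.
Start: joints at [-1.316, 0.313, 0.046, 1.304, 0, 1.431], TCP at [0.221, -0.531, 0.231] pointing down, gripper open.
Joint ranges: [-2.76, 2.76], [-0.86, 1.69], [-1.03, 1.26], [-2.2, 2.34], [-1.47, 1.5], [-3.14, 3.14]. Speed limits (rad/s): [2.57, 2.57, 3.14, 3.14, 3.14, 3.14].

## Interface

Orientations are given as a rotation vector (axis times angle).
In Python, from workcell import ctrl, read_camera gives the robot as it stands.
- The arm moves only by the tool move_arm, never from a script. Its argument "motion" is a list of rows, each a list of 5 numbers: the shift along the tool's x, y, z in m, then the turn about the tool's z in rad, then the opening, from -1 (shut) to 1 (fully open), so that 0 is half open. A call has 1 to 20 rows; each row is the pose to reach, as a shift and turn from the pose commanded when the call began, along the tool's axes at that moment; what a row does not reach only later rows make up. A row lasts 1/10 s, in which the tool goes at most 50 mm and 8.59 degrees, less where a joint would pass 70% of its speed; a pose out of reach is approached as far as the arm can. A call with a gripper value outside its range is refused whole. The fingers move at their own pace and stop on an object; "force" is the grip in N (left out, the last holds). Time passes only in rows, so rows that repeat a pose let the fingers close. It gives the time, the measured TCP pose, the force and the opening at its end, in the units of the state.
- ctrl.get_obs(): the state, without advancing time (a new reading comes with each control period).
- read_camera(name): name is "side" or "top" or "wrist"; returns a dict with "image" (400x640x3 uint8, red, green, blue), "fx", "fy", "cx", "cy" (pixels), "view" (4x4, takes a point from world to camera coordinates). Camera axes: x right, y up, looking along -z (the intrinsics and any distortion apply to the point x, -y, -z); pixel columns grow to the right and rows downward; lengths in m; the calibration is good to about 2 mm. A picture is of the moment at which its call begins. There is no depth.
- ctrl.hand_in(): hands the job in, once; it reports no verdict.
The state is a dict: "time": time; "q": joint angles; "qd": joint speeds; "joint_efforts": joint torques, N m; "tcp_pos": TCP position; "eef_rot": TCP orientation; "ft_force": force on the tool from outside, world axes, zero at the start; "moment": the same for the moment, N m; "width": finger opening in m.
Only numpy, scipy, OpenCV 4.12 (cv2) and the standard library are available. Lean on these libraries where they do the work, as an engineer would, in place of code of your own. Each camera call takes 0.05 s, during which the arm holds its last target.

## Working session

There is one attempt and no reset: what is moved stays moved. The work goes in short steps, Python scripts to look and compute and a tool call to move; the robot and the scene stay as the last step left them, time stands still between calls to the robot, and variables do not carry over. Pictures are saved under pics/ and viewed, and the job is handed in when it is done.

Besides the shell and the picture viewer there is one more tool, called after "Call:" as name([rows], argument=value, ...), one row to a line, values as JSON. move_arm: Moves the arm, as the interface text tells. Its arguments: {"type":"object","properties":{"motion":{"type":"array"},"force":{"type":"number"}},"required":["motion"]}

```bash
ls -la; mkdir -p pics; cat > h.py <<'E'
import numpy as np, cv2, pickle
from workcell import ctrl, read_camera
def grab(name,fn=None):
    d=read_camera(name)
    if fn:
        cv2.imwrite('pics/'+fn+'.png',d['image'][:,:,::-1]); pickle.dump(d,open('pics/'+fn+'.pkl','wb'))
    return d
def load(fn): return pickle.load(open('pics/'+fn+'.pkl','rb'))
def ray(d,u,v):
    V=np.array(d['view']);R=V[:3,:3];t=V[:3,3]
    c=np.array([(u-d['cx'])/d['fx'],-(v-d['cy'])/d['fy'],-1.])
    o=-R.T@t; r=R.T@c
    return o,r/np.linalg.norm(r)
def onz(d,u,v,z):
    o,r=ray(d,u,v); return o+r*(z-o[2])/r[2]
def proj(d,p):
    V=np.array(d['view']);c=V[:3,:3]@np.array(p)+V[:3,3]
    return np.array([d['cx']+d['fx']*c[0]/-c[2], d['cy']+d['fy']*c[1]*-1/-c[2]])
def tri(*obs):
    A=np.zeros((3,3));b=np.zeros(3)
    for d,u,v in obs:
        o,r=ray(d,u,v);P=np.eye(3)-np.outer(r,r);A+=P;b+=P@o
    p=np.linalg.solve(A,b)
    res=[np.linalg.norm((np.eye(3)-np.outer(ray(d,u,v)[1],ray(d,u,v)[1]))@(p-ray(d,u,v)[0])) for d,u,v in obs]
    return p,res
E
python3 - <<'E'
from h import *
for n in ['side','top','wrist']:
    d=grab(n,n+'0'); print(n,[k for k in d],d['fx'],d['fy'],d['cx'],d['cy']); print(np.round(d['view'],3).tolist())
print(ctrl.get_obs(), ctrl.pinch_z)
E
```

```text
total 12
drwxr-xr-x  3 agent agent 4096 Dec  6 19:30 .
drwxr-xr-x 23 root  root  4096 Dec  6 19:30 ..
drwxr-xr-x  2 agent agent 4096 Dec  6 19:30 pics
side ['image', 'fx', 'fy', 'cx', 'cy', 'view'] 466.52350091964496 466.52350091964496 319.81695125987255 198.8794830189355
[[-0.952, -0.306, 0.017, 0.567], [0.182, -0.521, 0.834, -0.185], [-0.246, 0.797, 0.552, -1.316], [0.0, 0.0, 0.0, 1.0]]
top ['image', 'fx', 'fy', 'cx', 'cy', 'view'] 464.6168791876125 464.6168791876125 310.72447994996236 193.4069003960592
[[0.008, -1.0, -0.012, 0.014], [0.998, 0.007, 0.068, -0.599], [-0.068, -0.013, 0.998, -1.611], [0.0, 0.0, 0.0, 1.0]]
wrist ['image', 'fx', 'fy', 'cx', 'cy', 'view'] 320.812796357745 320.812796357745 317.1388956293941 194.7710201320046
[[0.386, -0.923, 0.0, -0.575], [0.89, 0.372, -0.263, 0.034], [0.243, 0.102, 0.965, -0.378], [0.0, 0.0, 0.0, 1.0]]
{'time': 0.15, 'q': array([-1.31560197e+00,  3.13821607e-01,  4.52302837e-02,  1.30359851e+00,
       -3.26081703e-05,  1.43118719e+00]), 'qd': array([ 0.00046004, -0.00224909,  0.00401472,  0.00043714, -0.00051958,
       -0.00095565]), 'joint_efforts': array([ 1.82154396e-03, -4.81064057e+01,  2.98815876e+01,  1.39451172e-02,
       -1.37570496e-04, -7.83315215e-06]), 'tcp_pos': array([ 0.22103867, -0.53039698,  0.23061334]), 'eef_rot': array([-2.61322264e+00,  1.74212503e+00,  1.66820348e-03]), 'ft_force': array([0.20542321, 0.40132103, 0.73253729]), 'moment': array([-0.00951515,  0.01427264, -0.03615386]), 'width': 0.08535652819936786} 0.0187
```

View pics/side0.png

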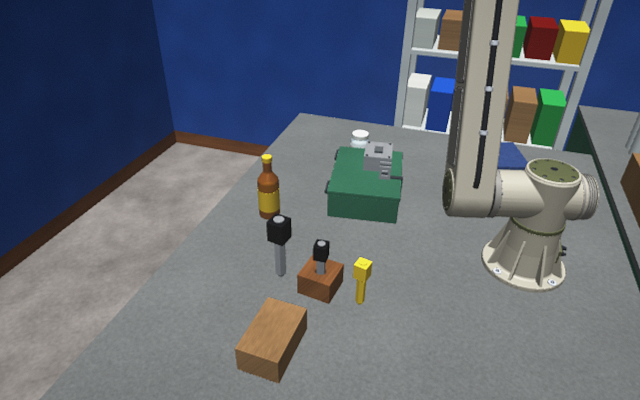

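View pics/top0.png

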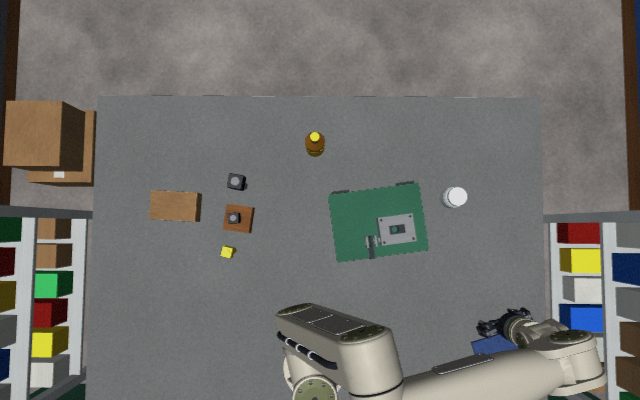

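View pics/wrist0.png

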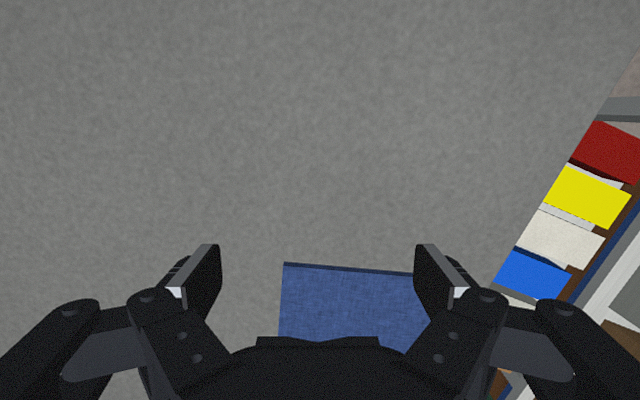

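```bash
python3 - <<'E'
from h import *
d=load('top0')['image'][:,:,::-1]; s=load('side0')['image'][:,:,::-1]
a=cv2.resize(d[165:265,205:265],None,fx=6,fy=6,interpolation=cv2.INTER_CUBIC)
b=cv2.resize(s[205:305,260:380],None,fx=3.6,fy=6,interpolation=cv2.INTER_CUBIC)
b=cv2.resize(s[205:305,260:380],None,fx=3.6,fy=3.6,interpolation=cv2.INTER_CUBIC)
c=np.zeros((600,800,3),np.uint8); c[:600,:360]=a[:600]; c[:360,364:796]=b
cv2.imwrite('pics/cropkeys.png',c)
e=cv2.resize(d[170:275,320:440],None,fx=5.5,fy=5.5,interpolation=cv2.INTER_CUBIC)
cv2.imwrite('pics/cropchest.png',e)
e=cv2.resize(s[130:230,320:420],None,fx=6,fy=6,interpolation=cv2.INTER_CUBIC)
cv2.imwrite('pics/cropchest_s.png',e)
E
```

```text
(no output)
```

View pics/cropkeys.png

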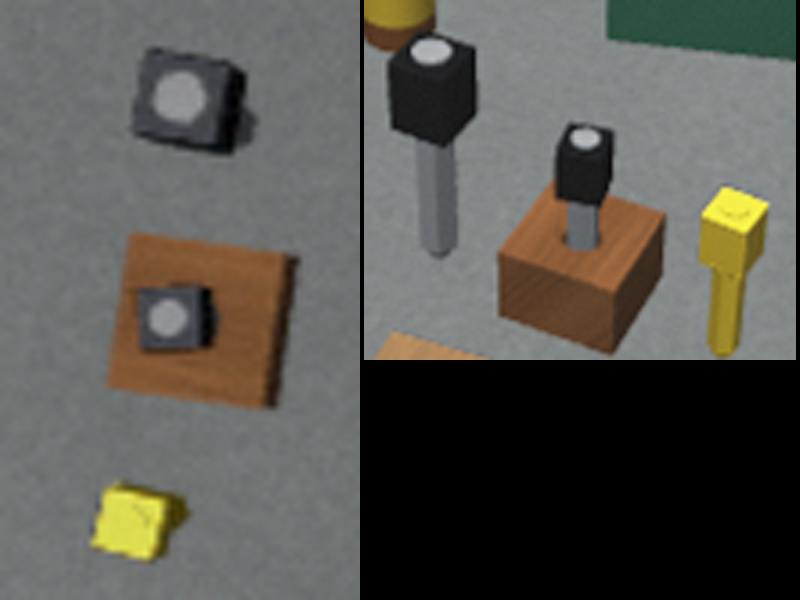

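View pics/cropchest.png

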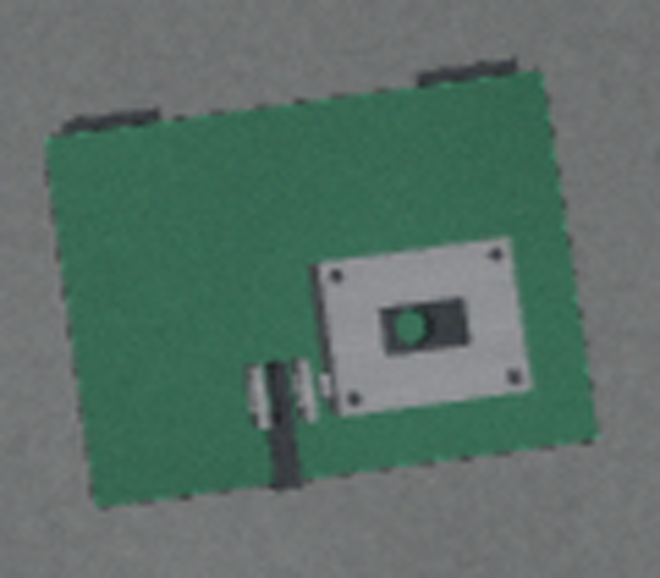

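View pics/cropchest_s.png

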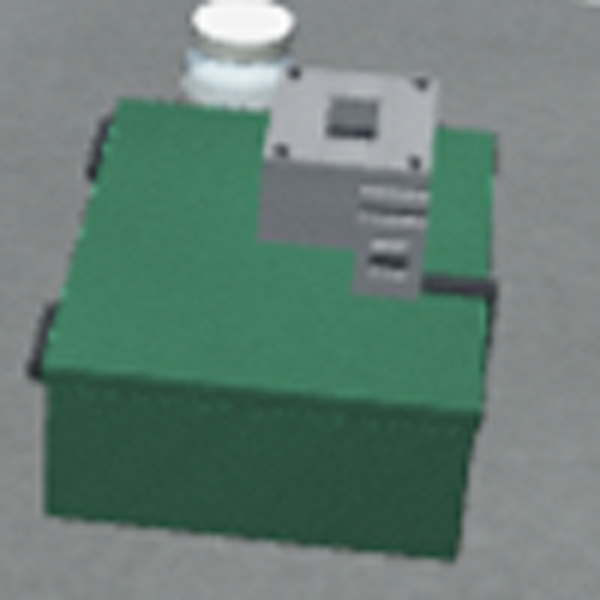

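```bash
python3 - <<'E'
from h import *
t=load('top0');s=load('side0')
def disc(d,box):
    x0,y0,x1,y1=box;g=cv2.cvtColor(d['image'],cv2.COLOR_RGB2GRAY)[y0:y1,x0:x1].astype(float)
    m=g>110
    n,l,st,c=cv2.connectedComponentsWithStats(m.astype(np.uint8))
    i=1+np.argmax(st[1:,4]); w=g*(l==i); ys,xs=np.mgrid[y0:y1,x0:x1]
    return (xs*w).sum()/w.sum(),(ys*w).sum()/w.sum(),st[i,4],g.max()
kt=disc(t,(226,210,242,226));ks=disc(s,(312,237,330,250));print(kt,ks)
p,r=tri((t,*kt[:2]),(s,*ks[:2]));print('key top',p,r)
bt=disc(t,(226,172,246,191));bs=disc(s,(267,212,293,228));print('bigkey',bt,bs,tri((t,*bt[:2]),(s,*bs[:2])))
# slot
print('slot',tri((t,397.3,229.3),(s,378.8,149.5)))
def ct(x,y): return (x/5.5+320,y/5.5+170)
def cs(x,y): return (x/6+320,y/6+130)
# case corners top
T=[ct(318,264),ct(512,238),ct(533,388),ct(340,414)]
for q in T: print('case z152',onz(t,*q,.152))
C=[ct(48,136),ct(544,72),ct(596,440),ct(96,506)]
P=[onz(t,*q,.100) for q in C]
for q in P: print('lid',q)
c=np.mean(P,0); yv=(P[0]+P[3]-P[1]-P[2]); print('c',c,'yaw',np.degrees(np.arctan2(-yv[0],yv[1])))
print('socket z130',onz(t,*ct(411,326),.130), onz(t,*ct(411,326),.100))
# screws
for a,b in [((336,275),(283,151)),((497,254),(294,74)),((514,377),(421,83)),((354,399),(415,162))]: print(tri((t,*ct(*a)),(s,*cs(*b))))
for a in [(130,235),(290,252),(268,406),(108,385)]: print('block',onz(t,a[0]/6+205,a[1]/6+165,.062))
E
```

```text
(np.float64(232.46454240536656), np.float64(217.52443699089602), np.int32(30), np.float64(149.0)) (np.float64(318.7715768981181), np.float64(239.32749296993293), np.int32(69), np.float64(186.0))
key top [0.51237083 0.26787232 0.15765532] [np.float64(0.0028118620792362235), np.float64(0.0028118620792361004)]
bigkey (np.float64(234.4095737704918), np.float64(180.63488524590164), np.int32(54), np.float64(150.0)) (np.float64(288.1815746084089), np.float64(215.885098928277), np.int32(73), np.float64(186.0)) (array([0.61324939, 0.25261077, 0.19656546]), [np.float64(0.012101146520788301), np.float64(0.01210114652078828)])
slot (array([ 0.4760824 , -0.261774  ,  0.15125562]), [np.float64(0.00023195923242598463), np.float64(0.00023195923242589446)])
case z152 [ 0.51195937 -0.19937695  0.152     ]
case z152 [ 0.52801634 -0.31237947  0.152     ]
case z152 [ 0.44100395 -0.32396491  0.152     ]
case z152 [ 0.42499493 -0.21200406  0.152     ]
lid [ 0.58904233 -0.04281204  0.1       ]
lid [ 0.63014981 -0.34315948  0.1       ]
lid [ 0.40862846 -0.37260971  0.1       ]
lid [ 0.36655622 -0.07287514  0.1       ]
c [ 0.49859421 -0.20786409  0.1       ] yaw 7.891706004464508
socket z130 [ 0.47616516 -0.2570654   0.13      ] [ 0.4759339  -0.26208933  0.1       ]
(array([ 0.50469409, -0.21020662,  0.15079592]), [np.float64(0.0009742129951988264), np.float64(0.0009742129951989234)])
(array([ 0.51873193, -0.30382607,  0.15075459]), [np.float64(8.683302828048939e-05), np.float64(8.683302828042253e-05)])
(array([ 0.44726486, -0.31280586,  0.15295882]), [np.float64(3.5652166767501254e-05), np.float64(3.565216676752711e-05)])
(array([ 0.43337226, -0.22023872,  0.15180673]), [np.float64(0.00036696822521814677), np.float64(0.000366968225218148)])
block [0.55655714 0.30526582 0.062     ]
block [0.54756303 0.2136693  0.062     ]
block [0.46000001 0.22472773 0.062     ]
block [0.47112928 0.31605028 0.062     ]
```

The candidates, by pixel in the top view:
- (236,181): tall black-gripped key standing on its own. It is too big.
- (234,217): black-gripped key standing in the wooden block.
- (228,252): yellow key, which is to be left alone.

The one meant is the black key in the block, because it is the smaller of the two that aren't yellow. The enlarged crop confirms this. The crop of the chest also shows the slot, with a round green patch toward its +y end. That patch is probably the lid seen through the socket. I'll bring the wrist camera over the slot first.

Call:
move_arm([
  [-0.02,-0.04,0,0,1],
  [-0.045,-0.08,0,0,1],
  [-0.07,-0.12,0,0,1],
  [-0.09,-0.16,0,0,1],
  [-0.11,-0.2,0.01,0,1],
  [-0.13,-0.24,0.02,0,1],
  [-0.15,-0.27,0.03,0,1],
  [-0.15,-0.27,0.04,0,1],
  [-0.15,-0.27,0.04,0,1],
  [-0.15,-0.27,0.04,0,1],
])

```text
time: 1.15
tcp_pos: [0.4122, -0.289, 0.1912]
eef_rot: [2.613, -1.743, -0.001]
ft_force: [0.7, -0.8, -0.3]
width: 0.0852
```

```bash
python3 - <<'E'
from h import *
d=grab('wrist','w1')
o=ctrl.get_obs();print(o['tcp_pos'],o['time'],o['q'])
p=proj(d,[.476,-.262,.152]);print(p)
u,v=map(int,p)
I=d['image'][:,:,::-1]
x0=max(0,u-65);y0=max(0,v-50)
print(x0,y0)
cv2.imwrite('pics/w1c.png',cv2.resize(I[y0:y0+100,x0:x0+130],None,fx=6,fy=6,interpolation=cv2.INTER_CUBIC))
E
```

```text
[ 0.41230776 -0.28951688  0.1915621 ] 1.2 [-7.71453649e-01  1.91909755e-01 -2.12263333e-01  1.16625789e+00
 -3.40184990e-04  1.97678286e+00]
[314.83230438 103.52326826]
249 53
```

View pics/w1c.png

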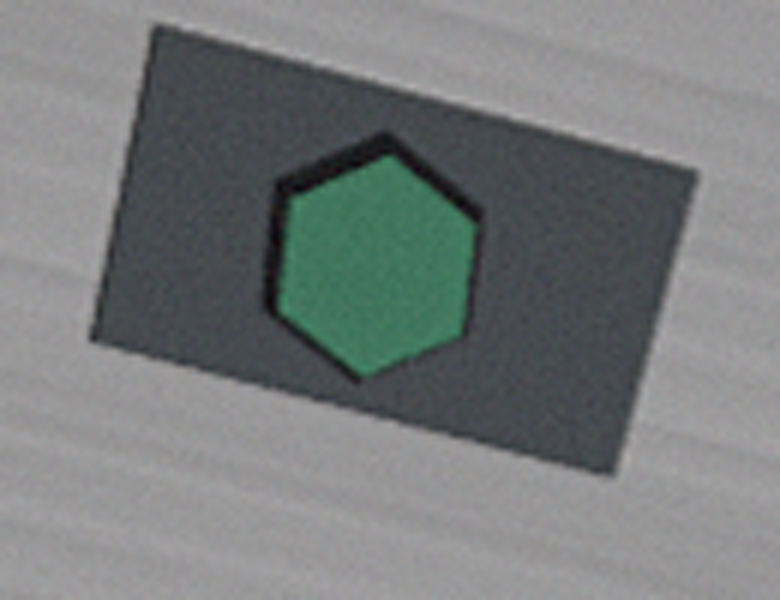

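View pics/w1.png

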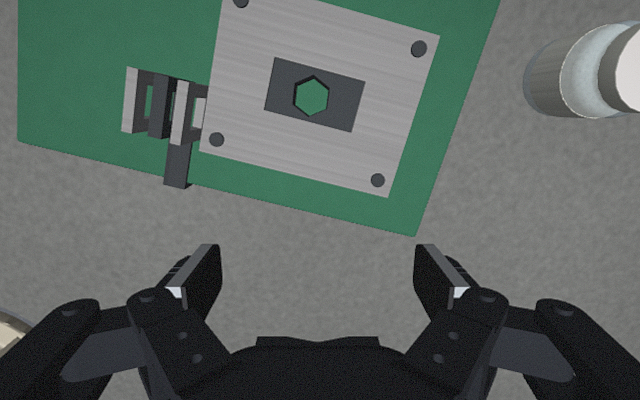

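```bash
python3 - <<'E'
from h import *
d=load('w1')
f=lambda x,y:(x/6+249-.42,y/6+53-.42)
S=np.array([onz(d,*f(*q),.152) for q in [(155,25),(697,172),(614,476),(92,341)]])
print('slot',S.mean(0),[np.linalg.norm(S[i]-S[i-1]) for i in range(4)])
yv=S[0]+S[3]-S[1]-S[2];print('yaw',np.degrees(np.arctan2(-yv[0],yv[1])))
H=np.array([onz(d,*f(*q),.130) for q in [(386,131),(483,213),(466,335),(360,382),(270,312),(280,183)]])
c=H.mean(0);print('hex',c,[np.linalg.norm(h-c) for h in H], [np.degrees(np.arctan2(*(h-c)[1::-1]))%60 for h in H])
yu=yv/np.linalg.norm(yv); print('offset along y',(c-S.mean(0))@yu, 'perp',np.linalg.norm(np.cross((c-S.mean(0))[:2],yu[:2])))
# case corners from wrist full image
# screws
for q in [(241,1),(418.5,49),(378,180),(216.5,139)]: print('screw',onz(d,*q,.152))
E
```

```text
slot [ 0.47967536 -0.25986183  0.152     ] [np.float64(0.027680203638577896), np.float64(0.049674001175534145), np.float64(0.02763865144370222), np.float64(0.04968055902097873)]
yaw 8.436251536450518
hex [ 0.47933476 -0.25792021  0.13      ] [np.float64(0.012421029343977093), np.float64(0.011923401753518413), np.float64(0.011900812766047668), np.float64(0.012101722990335616), np.float64(0.011813285661828363), np.float64(0.012013943258060314)] [np.float64(16.898522902336516), np.float64(15.208633913861547), np.float64(14.686921313441502), np.float64(15.406774168157426), np.float64(17.945691627092458), np.float64(14.380232392042856)]
offset along y 0.001970575465558082 perp 5.205545931283339e-05
screw [ 0.50770648 -0.20839319  0.152     ]
screw [ 0.52237305 -0.30166322  0.152     ]
screw [ 0.45058387 -0.31239264  0.152     ]
screw [ 0.43695491 -0.21828985  0.152     ]<stdin>:9: DeprecationWarning: Arrays of 2-dimensional vectors are deprecated. Use arrays of 3-dimensional vectors instead. (deprecated in NumPy 2.0)
```

The hex socket is clearly visible around pixel (311,95). It lies about 2 mm toward chest +y from the slot centre, with its corners at about 15.5° (mod 60°) in world. Next I'll look at the key in the block.

Call:
move_arm([
  [-0.01,-0.01,-0.03,-0.145,1],
  [-0.035,-0.03,-0.06,-0.29,1],
  [-0.06,-0.05,-0.078,-0.435,1],
  [-0.085,-0.07,-0.078,-0.58,1],
  [-0.11,-0.09,-0.078,-0.725,1],
  [-0.135,-0.11,-0.078,-0.87,1],
  [-0.16,-0.13,-0.078,-1.015,1],
  [-0.19,-0.15,-0.078,-1.16,1],
  [-0.22,-0.17,-0.078,-1.305,1],
  [-0.25,-0.19,-0.078,-1.45,1],
  [-0.28,-0.21,-0.078,-1.595,1],
  [-0.31,-0.235,-0.078,-1.74,1],
  [-0.34,-0.26,-0.078,-1.885,1],
  [-0.37,-0.285,-0.078,-2.03,1],
  [-0.395,-0.305,-0.078,-2.175,1],
  [-0.415,-0.32,-0.078,-2.32,1],
  [-0.43,-0.33,-0.078,-2.465,1],
  [-0.445,-0.34,-0.078,-2.61,1],
  [-0.455,-0.35,-0.078,-2.747,1],
  [-0.455,-0.35,-0.078,-2.747,1],
])

```text
time: 3.2
tcp_pos: [0.5621, 0.2661, 0.2693]
eef_rot: [2.221, 2.222, 0.001]
ft_force: [0.6, -0.4, 0.8]
width: 0.085
```

```bash
python3 - <<'E'
from h import *
d=grab('wrist','w2')
o=ctrl.get_obs();print(o['tcp_pos'],o['eef_rot'],o['time'],o['q'])
E
```

```text
[0.56167979 0.26536495 0.26927507] [ 2.22464051e+00  2.21760722e+00 -1.96995248e-05] 3.25 [ 3.12421389e-01  4.01673604e-01  2.65618877e-01  1.43455059e+00
 -4.02359637e-04  3.15587897e-01]
```

View pics/w2.png

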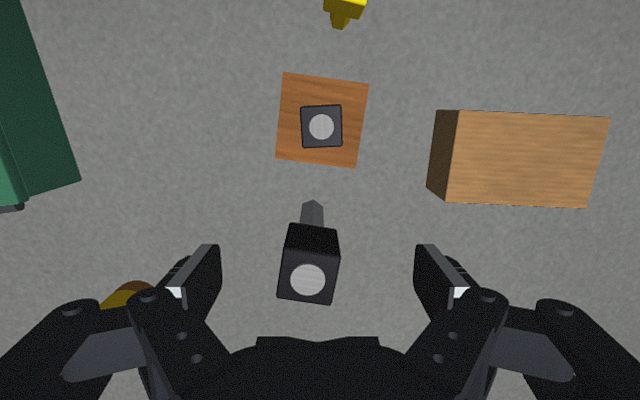

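```bash
python3 - <<'E'
from h import *
d=load('w2')
I=d['image'][:,:,::-1]
cv2.imwrite('pics/w2c.png',cv2.resize(I[60:180,260:385],None,fx=5,fy=5,interpolation=cv2.INTER_CUBIC))
g=cv2.cvtColor(d['image'],cv2.COLOR_RGB2GRAY)
m=np.zeros_like(g);m[95:160,290:355]=(g[95:160,290:355]>130)
ys,xs=np.nonzero(m);print(xs.mean(),ys.mean(),len(xs))
k=onz(d,xs.mean(),ys.mean(),.146);print('key',k)
t=load('top0');s=load('side0')
print(onz(t,233,218.2,.146),onz(s,321.4,243.3,.146),tri((t,233,218.2),(s,321.4,243.3)),tri((t,233,218.2),(s,321.4,243.3),(d,xs.mean(),ys.mean())))
E
```

```text
321.251572327044 126.25366876310272 477
key [0.51167346 0.26893664 0.146     ]
[0.50765285 0.26747294 0.146     ] [0.50856166 0.26713706 0.146     ] (array([0.50803442, 0.26750739, 0.14637214]), [np.float64(0.0003989059670302579), np.float64(0.00039890596703031473)]) (array([0.50921324, 0.26803998, 0.14657454]), [np.float64(0.0016996136121623768), np.float64(0.0008848173743866559), np.float64(0.00257958393136951)])
```

View pics/w2c.png

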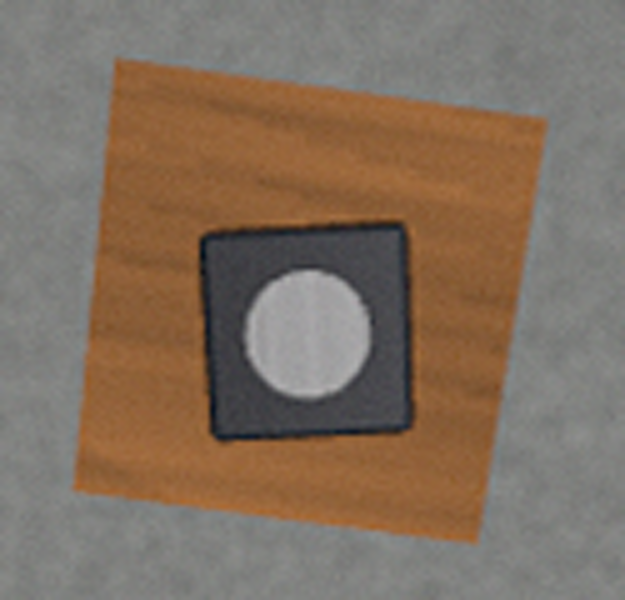

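```bash
python3 - <<'E'
from h import *
d=load('w2')
f=lambda x,y:(x/5+260-.4,y/5+60-.4)
K=np.array([onz(d,*f(*q),.146) for q in [(202,234),(405,222),(412,430),(218,438)]])
print('key',K.mean(0));
for i in range(4):
    v=K[i]-K[i-1];print(np.linalg.norm(v),np.degrees(np.arctan2(v[1],v[0]))%90)
B=np.array([onz(d,*f(*q),.062) for q in [(116,60),(546,119),(479,543),(75,490)]])
print('blk',B.mean(0))
for i in range(4):
    v=B[i]-B[i-1];print(np.linalg.norm(v),np.degrees(np.arctan2(v[1],v[0]))%90)
print(proj(d,[.5117,.2689,.062]))
# other objects
print('big',onz(d,307.5,279,.2),'carton', onz(d,433,200,.0))
E
```

```text
key [0.51158733 0.26909939 0.146     ]
0.03265183295263798 3.9277536750261106
0.0325423660352505 3.346850525682285
0.033155105871724794 3.204901029421613
0.032133150364893 2.4466298457162594
blk [0.51190465 0.26898597 0.062     ]
0.08937690095591226 82.67009712408137
0.08937528875277771 82.7232272761187
0.08965142158137658 83.01937024112496
0.08992195963156832 82.5490486205726
[320.31724375 121.50489903]
big [0.61941891 0.25865825 0.2       ] carton [0.61690448 0.42085488 0.        ]
```

Call:
move_arm([
  [0.002,-0.025,0,-0.03,1],
  [0.0035,-0.05,0,-0.06,1],
  [0.0035,-0.05,0.03,-0.06,1],
  [0.0035,-0.05,0.07,-0.06,1],
  [0.0035,-0.05,0.07,-0.06,1],
  [0.0035,-0.05,0.07,-0.06,1],
])

```text
time: 3.85
tcp_pos: [0.5106, 0.2684, 0.1997]
eef_rot: [-2.157, -2.284, 0.002]
ft_force: [-0.5, -0.6, -0.0]
width: 0.0851
```

```bash
python3 - <<'E'
from h import *
d=grab('wrist','w3')
o=ctrl.get_obs();print(o['tcp_pos'],o['eef_rot'],o['time'],o['q'])
print(proj(d,o['tcp_pos']))
E
```

```text
[0.51173972 0.26895036 0.20100089] [2.15584184e+00 2.28390482e+00 2.06609096e-03] 3.9 [ 3.45173574e-01  3.27726587e-01 -7.96865713e-03  1.23351555e+00
 -2.18084982e-04  2.87500073e-01]
[319.07865963 251.10648963]
```

View pics/w3.png

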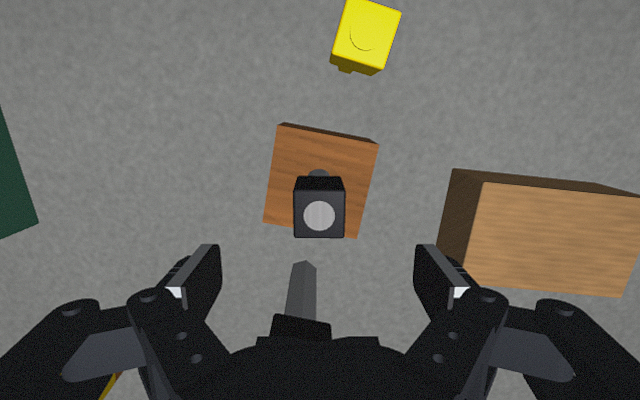

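```bash
python3 - <<'E'
from h import *
a=load('w2');d=load('w3')
g=cv2.cvtColor(d['image'],cv2.COLOR_RGB2GRAY)
m=np.zeros_like(g);m[195:236,298:342]=(g[195:236,298:342]>130)
ys,xs=np.nonzero(m);print(xs.mean(),ys.mean(),len(xs))
print(tri((a,321.25,126.25),(d,xs.mean(),ys.mean())),onz(d,xs.mean(),ys.mean(),.146))
K=[onz(d,*q,.146) for q in [(294,193),(344,193),(345,237.5),(293.5,237.5)]]
print(np.mean(K,0))
E
```

```text
318.9113924050633 215.25175808720113 711
(array([0.51151653, 0.2689691 , 0.14854955]), [np.float64(6.36776793789159e-05), np.float64(6.367767937895964e-05)]) [0.51238884 0.26909356 0.146     ]
[0.51267373 0.26924824 0.146     ]
```

Call:
move_arm([
  [0,0,0.03,0,1],
  [0,0,0.06,0,1],
  [0,0,0.085,0,1],
  [0,0,0.096,0,1],
  [0,0,0.096,0,1],
  [0,0,0.096,0,0],
  [0,0,0.096,0,-0.3],
  [0,0,0.096,0,-1],
  [0,0,0.096,0,-1],
  [0,0,0.096,0,-1],
  [0,0,0.096,0,-1],
  [0,0,0.096,0,-1],
], force=90)

```text
time: 5.1
tcp_pos: [0.5117, 0.2699, 0.1046]
eef_rot: [2.153, 2.286, 0.004]
ft_force: [0.0, -0.5, 6.6]
width: 0.0331
```

```bash
python3 - <<'E'
from h import *
d=grab('wrist','w4')
o=ctrl.get_obs();print(o)
E
```

```text
{'time': 5.15, 'q': array([ 3.46750007e-01,  3.84556217e-01, -1.70407957e-01,  1.01321043e+00,
       -2.01097065e-04,  2.86543303e-01]), 'qd': array([ 0.00110019, -0.0003313 ,  0.00170368, -0.00045516,  0.00173002,
        0.00066349]), 'joint_efforts': array([ 1.01321486e-01, -4.62151337e+01,  2.53647190e+01, -1.09276660e-01,
        7.42568169e-02,  2.15911386e-04]), 'tcp_pos': array([0.51173648, 0.26991444, 0.10461758]), 'eef_rot': array([2.15263629, 2.28630304, 0.00352974]), 'ft_force': array([-0.66161404, -1.19226611,  5.06058966]), 'moment': array([-0.0915517 , -0.02324239, -0.0131658 ]), 'width': 0.033526005348879145}
```

View pics/w4.png

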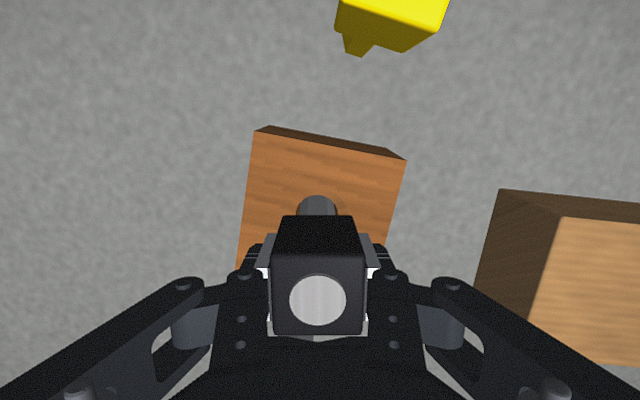

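Call:
move_arm([
  [0,0,-0.03,0,-1],
  [0,0,-0.065,0,-1],
  [0,0,-0.1,0,-1],
  [0,0,-0.135,0,-1],
  [-0.015,-0.002,-0.165,-0.04,-1],
  [-0.045,-0.006,-0.17,-0.09,-1],
  [-0.085,-0.01,-0.17,-0.14,-1],
  [-0.125,-0.015,-0.17,-0.19,-1],
  [-0.165,-0.02,-0.17,-0.24,-1],
  [-0.205,-0.025,-0.17,-0.29,-1],
  [-0.245,-0.03,-0.17,-0.34,-1],
  [-0.285,-0.035,-0.17,-0.4,-1],
  [-0.325,-0.04,-0.17,-0.46,-1],
  [-0.365,-0.045,-0.17,-0.52,-1],
  [-0.405,-0.05,-0.17,-0.58,-1],
  [-0.445,-0.055,-0.17,-0.64,-1],
  [-0.48,-0.06,-0.17,-0.7,-1],
  [-0.51,-0.063,-0.17,-0.735,-1],
  [-0.5245,-0.064,-0.17,-0.735,-1],
  [-0.5245,-0.064,-0.17,-0.735,-1],
])

```text
time: 7.15
tcp_pos: [0.478, -0.2592, 0.2724]
eef_rot: [-1.192, -2.905, -0.0]
ft_force: [0.6, -0.5, -2.4]
width: 0.0328
```

```bash
python3 - <<'E'
from h import *
d=grab('wrist','w5')
o=ctrl.get_obs();print(o)
d=grab('side','s5')
I=d['image'][:,:,::-1]
cv2.imwrite('pics/s5c.png',cv2.resize(I[60:220,310:470],None,fx=3.7,fy=3.7,interpolation=cv2.INTER_CUBIC))
E
```

```text
{'time': 7.2, 'q': array([-6.42719349e-01,  2.44192601e-01,  5.35540833e-02,  1.38187380e+00,
        4.87352160e-04, -1.43593756e+00]), 'qd': array([ 0.03059813, -0.01805301, -0.0123633 ,  0.00960763,  0.0050104 ,
        0.00096195]), 'joint_efforts': array([ -1.14754502, -45.17905354,  31.52431726,  -0.23125345,
        -0.12685851,  -0.05336814]), 'tcp_pos': array([ 0.47806542, -0.25784124,  0.27261652]), 'eef_rot': array([-1.19029492e+00, -2.90570747e+00, -1.41741757e-03]), 'ft_force': array([ 0.44549447,  0.38987132, -3.02928047]), 'moment': array([0.07416725, 0.02941372, 0.01355003]), 'width': 0.03316580315330041}
```

View pics/w5.png

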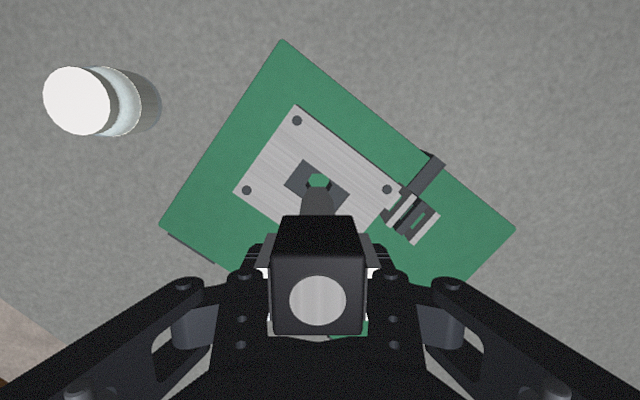

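View pics/s5c.png

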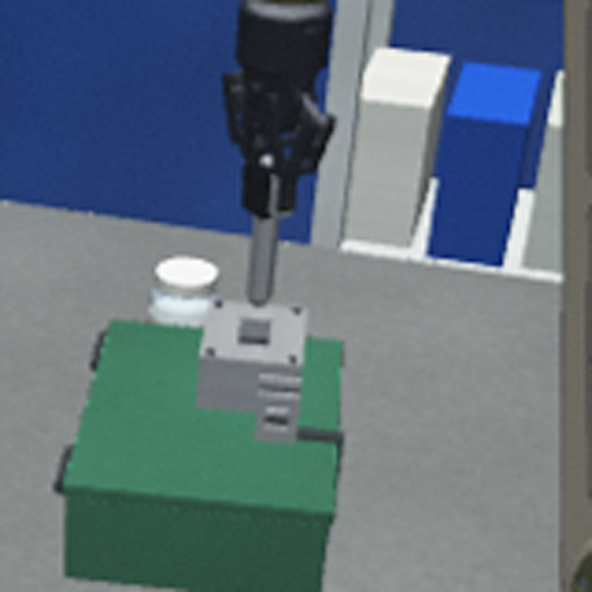

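```bash
python3 - <<'E'
from h import *
d=load('w5')
I=d['image'][:,:,::-1]
cv2.imwrite('pics/w5c.png',cv2.resize(I[100:230,230:410],None,fx=4.4,fy=4.4,interpolation=cv2.INTER_CUBIC))
print(proj(d,[.4793,-.2579,.130]))
for z in (.17,.18): print(proj(d,[.4785,-.2585,z]))
E
```

```text
[318.21250926 184.3124406 ]
[318.5316451  194.81943762]
[318.57813175 198.27762726]
```

View pics/w5c.png

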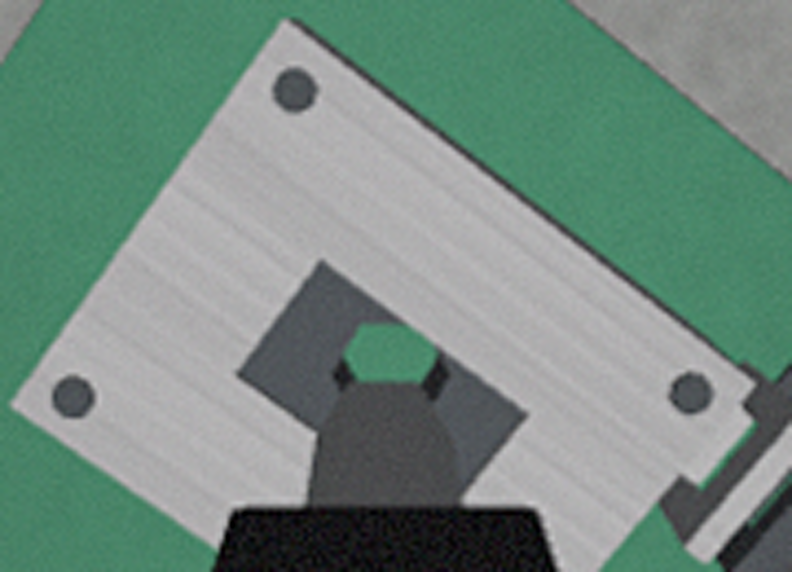

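```bash
python3 - <<'E'
from h import *
d=load('w5')
V=np.array(d['view']); ty=-V[1,:3].copy(); ty[2]=0; ty/=np.linalg.norm(ty); tx=V[0,:3]
tip=onz(d,318.4,186.4,.180)+.006*ty
soc=onz(d,318.4,185.3,.130)
print(tip,soc, 'delta tool', (soc-tip)@tx,(soc-tip)@ty, tx,ty)
S=onz(d,230+238/4.4-.4,100+375/4.4-.4,.152);T=onz(d,230+527/4.4-.4,100+413/4.4-.4,.152)
print('slot by diagonal corners',(S+T)/2)
E
```

```text
[ 0.47625605 -0.26098439  0.18      ] [ 0.47982948 -0.25711654  0.13      ] delta tool 0.00020021960541125521 0.005263221116592016 [-7.12420071e-01  7.01752976e-01 -6.34508060e-04] [0.70162931 0.71254215 0.        ]
slot by diagonal corners [ 0.47956033 -0.25960715  0.152     ]
```

Call:
move_arm([
  [0,0.002,0,0,-1],
  [0,0.002,0.01,0,-1],
  [0,0.002,0.02,0,-1],
  [0,0.002,0.02,0,-1],
  [0,0.002,0.02,0,-1],
])

```text
time: 7.75
tcp_pos: [0.4795, -0.2557, 0.2527]
eef_rot: [-1.187, -2.907, -0.0]
ft_force: [0.1, -0.2, -2.9]
width: 0.0326
```

```bash
python3 - <<'E'
from h import *
d=grab('wrist','w6')
print([ctrl.get_obs()[k] for k in('time','tcp_pos','ft_force','eef_rot')])
I=d['image'][:,:,::-1]
cv2.imwrite('pics/w6c.png',cv2.resize(I[100:230,230:410],None,fx=4.4,fy=4.4,interpolation=cv2.INTER_CUBIC))
E
```

```text
[7.8, array([ 0.47977174, -0.25605936,  0.25313622]), array([ 0.25876954, -0.59797737, -1.66082297]), array([-1.18740648e+00, -2.90814029e+00, -1.96439568e-05])]
```

View pics/w6c.png

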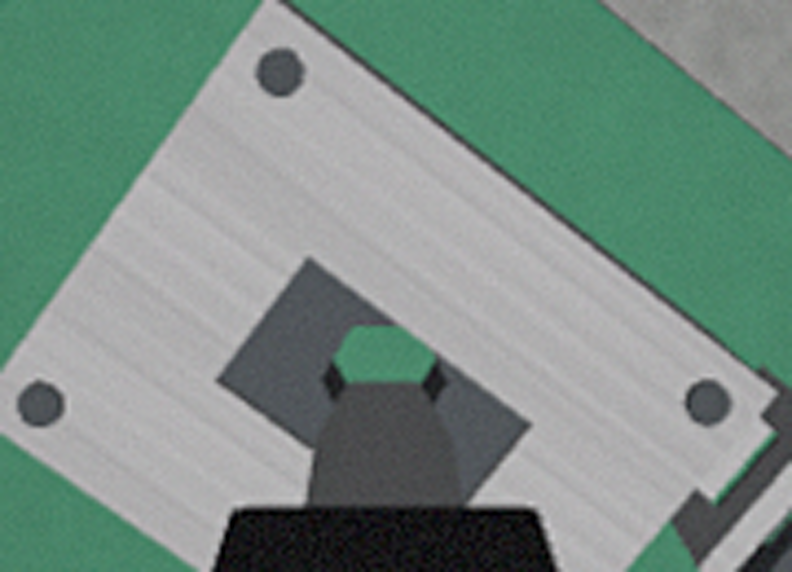

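```bash
python3 - <<'E'
from h import *
d=load('w6')
V=np.array(d['view']); ty=-V[1,:3].copy(); ty[2]=0; ty/=np.linalg.norm(ty); tx=V[0,:3]
f=lambda x,y:(230+x/4.4-.4,100+y/4.4-.4)
tip=onz(d,*f(388,382),.1685)+.010*ty
# hex at .13: far flat edge (377,325) -> centre 10.75 mm back
e=onz(d,*f(376,325),.130); c2=onz(d,*f(384,378),.130)
print(tip,e+.01075*ty,c2)
for c in (e+.01075*ty,c2): print('delta',(c-tip)@tx,(c-tip)@ty)
L=onz(d,*f(360,325),.13);R=onz(d,*f(408,325),.13);print(np.linalg.norm(L-R))
S=onz(d,*f(218,379),.152);T=onz(d,*f(531,425),.152);print((S+T)/2)
v=R-L;print('edge angle vs tool x deg',np.degrees(np.arctan2(v@ty,v@tx)))
E
```

```text
[ 0.47947853 -0.25638618  0.1685    ] [ 0.48036539 -0.258703    0.13      ] [ 0.47906964 -0.2578382   0.13      ]
delta -0.0022293029256547363 -0.0010373437023986124
delta -0.0006981860288912044 -0.0013243329813703807
0.009211592938218926
[ 0.47953159 -0.25957342  0.152     ]
edge angle vs tool x deg 0.0025395484870155004
```

Call:
move_arm([
  [-0.001,-0.0013,0.005,0,-1],
  [-0.001,-0.0013,0.012,0,-1],
  [-0.001,-0.0013,0.02,0,-1],
  [-0.001,-0.0013,0.026,0,-1],
  [-0.001,-0.0013,0.032,0,-1],
  [-0.001,-0.0013,0.036,0,-1],
  [-0.001,-0.0013,0.036,0,-1],
])

```text
time: 8.5
tcp_pos: [0.4793, -0.2577, 0.2165]
eef_rot: [-1.188, -2.907, -0.0]
ft_force: [0.1, 0.6, -2.4]
width: 0.0329
```

Call:
move_arm([
  [0,0,0.003,0,-1],
  [0,0,0.006,0,-1],
  [0,0,0.009,0,-1],
  [0,0,0.009,0,-1],
])

```text
time: 8.9
tcp_pos: [0.4792, -0.2572, 0.2076]
eef_rot: [-1.187, -2.907, -0.002]
ft_force: [-1.1, 3.5, -3.8]
width: 0.0334
```

Call:
move_arm([
  [0.0003,0.0003,0.003,0,-1],
  [0.0003,0.0003,0.006,0,-1],
  [0.0003,0.0003,0.009,0,-1],
  [0.0003,0.0003,0.0125,0,-1],
  [0.0003,0.0003,0.0125,0,-1],
])

```text
time: 9.4
tcp_pos: [0.4793, -0.2572, 0.1949]
eef_rot: [-1.187, -2.907, -0.001]
ft_force: [-1.3, 4.0, -3.9]
width: 0.0332
```

Call:
move_arm([
  [0,0.0,0,0.08,-1],
  [0,0,0,0.18,-1],
  [0,0,0,0.28,-1],
  [0,0,0,0.38,-1],
  [0,0,0,0.48,-1],
  [0,0,0,0.58,-1],
])

```text
time: 10.0
tcp_pos: [0.4793, -0.2569, 0.1952]
eef_rot: [-1.973, -2.443, -0.001]
ft_force: [-2.1, 5.2, -3.3]
width: 0.0333
```

```bash
python3 - <<'E'
from h import *
d=grab('wrist','w7')
o=ctrl.get_obs();print([o[k] for k in('time','tcp_pos','ft_force','moment','eef_rot','q')])
I=d['image'][:,:,::-1]
cv2.imwrite('pics/w7.png',I)
E
```

```text
[10.05, array([ 0.47934624, -0.25695816,  0.19524554]), array([-1.706194  ,  5.75671536, -3.92278607]), array([1.46063962, 0.33425477, 0.06914742]), array([-1.97785986e+00, -2.43887911e+00, -8.44279866e-04]), array([-6.40040543e-01,  2.67321794e-01, -1.05402964e-01,  1.19956718e+00,
        6.00090126e-04, -8.48047765e-01])]
```

View pics/w7.png

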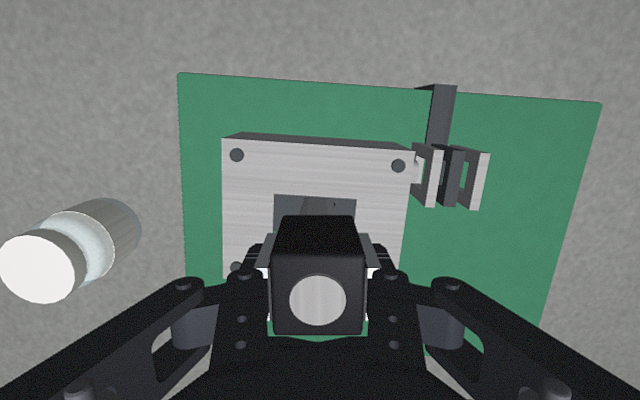

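Call:
move_arm([
  [0.0005,0,0,0.1,-1],
  [0.0005,0,0,0.22,-1],
  [0.0005,0,0,0.34,-1],
  [0.0005,0,0,0.46,-1],
  [0.0005,0,0,0.58,-1],
  [0.0005,0,0,0.7,-1],
  [0.0005,0,0,0.82,-1],
  [0.0005,0,0,0.94,-1],
  [0.0005,0,0,1.06,-1],
  [0.0005,0,0,1.18,-1],
  [0.0005,0,0,1.3,-1],
  [0.0005,0,0,1.42,-1],
  [0.0005,0,0,1.54,-1],
  [0.0005,0,0,1.66,-1],
  [0.0005,0,0,1.78,-1],
  [0.0005,0,0,1.9,-1],
  [0.0005,0,0,2.02,-1],
  [0.0005,0,0,2.14,-1],
  [0.0005,0,0,2.26,-1],
  [0.0005,0,0,2.36,-1],
])

```text
time: 12.05
tcp_pos: [0.4784, -0.2579, 0.1953]
eef_rot: [3.009, -0.895, -0.003]
ft_force: [-4.6, 1.0, -3.7]
width: 0.0334
```

```bash
python3 - <<'E'
from h import *
d=grab('wrist','w8');t=grab('top','t8')
o=ctrl.get_obs();print([o[k] for k in('time','tcp_pos','ft_force','moment','eef_rot','q')])
cv2.imwrite('pics/t8c.png',cv2.resize(t['image'][170:275,320:440,::-1],None,fx=5.5,fy=5.5,interpolation=cv2.INTER_CUBIC))
E
```

```text
[12.15, array([ 0.47848063, -0.25786939,  0.19527685]), array([-4.0224674 ,  0.29300882, -5.10119109]), array([ 0.09076919,  1.2434532 , -0.06565045]), array([ 3.01083576, -0.88915824, -0.00328743]), array([-0.64046575,  0.26672054, -0.10613341,  1.19914386, -0.00279489,
        1.50464657])]
```

View pics/w8.png

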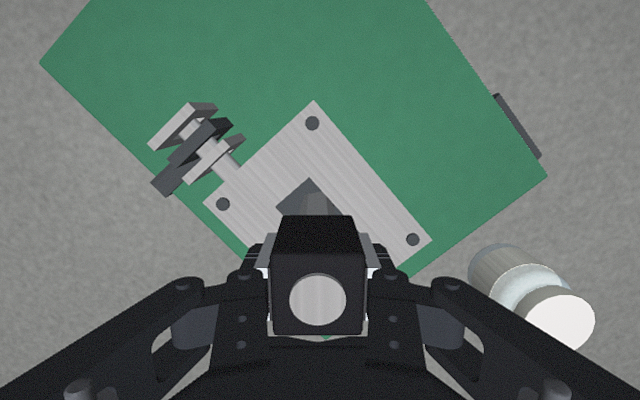

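View pics/t8c.png

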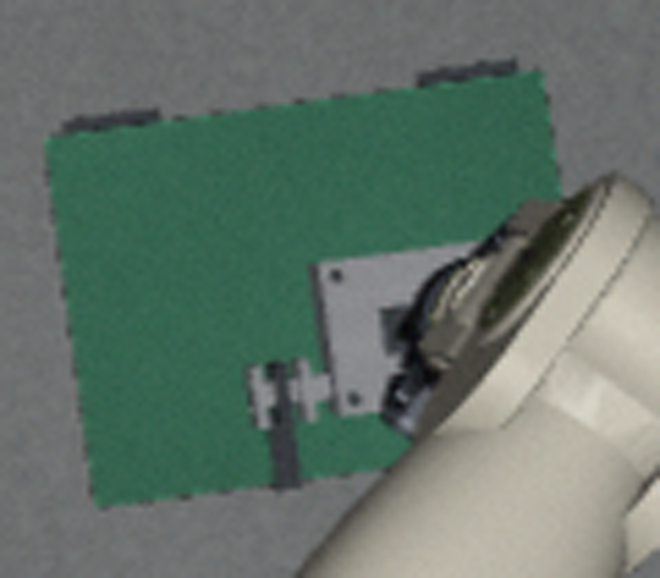

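Call:
move_arm([
  [-0.0004,0.0003,0,0.1,-1],
  [-0.0004,0.0003,0,0.2,-1],
  [-0.0004,0.0003,0,0.3,-1],
  [-0.0004,0.0003,0,0.4,-1],
  [-0.0004,0.0003,0,0.45,-1],
])

```text
time: 12.65
tcp_pos: [0.4781, -0.2577, 0.1953]
eef_rot: [2.737, -1.538, -0.002]
ft_force: [-4.3, 0.5, -5.4]
width: 0.033
```

```bash
python3 - <<'E'
from h import *
o=ctrl.get_obs();print([o[k] for k in('time','tcp_pos','ft_force','moment','eef_rot','q')])
E
```

```text
[12.65, array([ 0.47814003, -0.25771329,  0.19530314]), array([-4.312041  ,  0.52133819, -5.36351809]), array([0.16976101, 1.18242213, 0.2732881 ]), array([ 2.73678614e+00, -1.53808016e+00, -2.21088103e-03]), array([-0.64084488,  0.26589146, -0.10717781,  1.19883933, -0.00237731,
        1.95397541])]
```

Call:
move_arm([
  [0,0,0,0.05,-1],
  [0,0,0,0.1,-1],
  [0,0,0,0.15,-1],
  [0,0,0,0.15,-1],
])

```text
time: 13.05
tcp_pos: [0.4782, -0.2576, 0.1953]
eef_rot: [2.616, -1.736, -0.002]
ft_force: [-5.1, 0.7, -4.7]
width: 0.0332
```

```bash
python3 - <<'E'
from h import *
o=ctrl.get_obs();print([o[k] for k in('time','tcp_pos','ft_force','moment','eef_rot','q','joint_efforts')])
d=grab('wrist','w9');t=grab('top','t9')
cv2.imwrite('pics/t9c.png',cv2.resize(t['image'][170:275,320:440,::-1],None,fx=5.5,fy=5.5,interpolation=cv2.INTER_CUBIC))
E
```

```text
[13.05, array([ 0.47815757, -0.2576084 ,  0.19532426]), array([-5.05795686,  0.65246537, -4.67369442]), array([0.05363937, 1.3824225 , 0.06241159]), array([ 2.61579785e+00, -1.73625894e+00, -2.06451987e-03]), array([-6.40837140e-01,  2.65866779e-01, -1.07157885e-01,  1.19897481e+00,
       -2.07613139e-03,  2.10193401e+00]), array([  1.06607672, -47.89160371,  33.77203345,  -2.06519231,
         0.99597551,   0.41931317])]
```

View pics/w9.png

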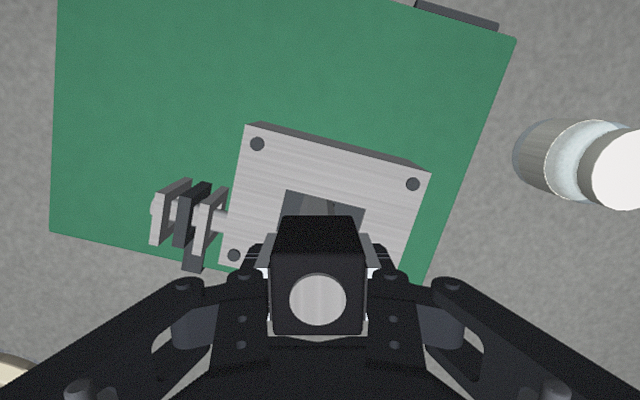

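View pics/t9c.png

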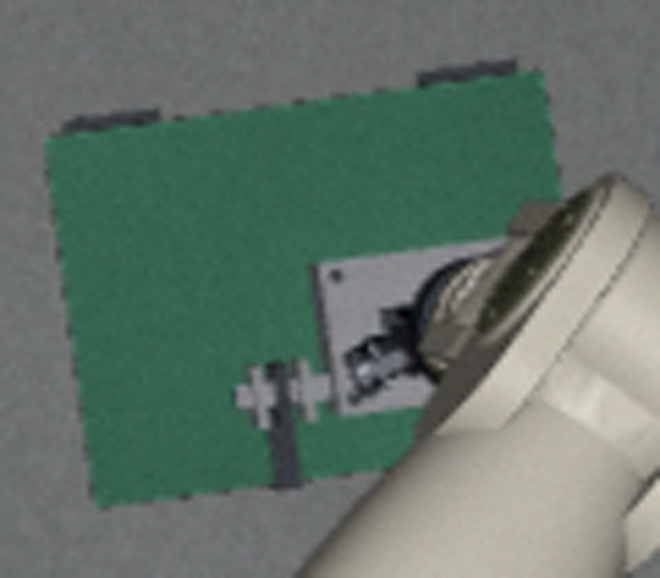

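Call:
move_arm([
  [0,0,0,0.04,-1],
  [0,0,0,0.08,-1],
  [0,0,0,0.12,-1],
  [0,0,0,0.12,-1],
])

```text
time: 13.55
tcp_pos: [0.4781, -0.2575, 0.1954]
eef_rot: [2.507, -1.889, -0.002]
ft_force: [-5.2, -0.7, -4.5]
width: 0.0331
```

```bash
python3 - <<'E'
from h import *
o=ctrl.get_obs();print([o[k] for k in('time','tcp_pos','ft_force','moment','eef_rot','q','joint_efforts')])
E
```

```text
[13.55, array([ 0.47813161, -0.25750333,  0.19537211]), array([-5.16409469, -0.72063005, -4.53284144]), array([0.03809251, 1.54897143, 0.34331448]), array([ 2.50719170e+00, -1.88947815e+00, -1.97924336e-03]), array([-6.40675327e-01,  2.65769133e-01, -1.07169680e-01,  1.19912940e+00,
       -2.13685321e-03,  2.22175438e+00]), array([  1.1025095 , -47.84213305,  33.92071366,  -2.23200627,
         1.20602321,   0.52687325])]
```

Call:
move_arm([
  [0,0,0,0.04,-1],
  [0,0,0,0.08,-1],
  [0,0,0,0.12,-1],
  [0,0,0,0.16,-1],
  [0,0,0,0.16,-1],
])

```text
time: 14.05
tcp_pos: [0.4781, -0.2574, 0.1954]
eef_rot: [2.348, -2.084, -0.002]
ft_force: [-4.9, -0.9, -3.9]
width: 0.0332
```

```bash
python3 - <<'E'
from h import *
o=ctrl.get_obs();print([o[k] for k in('time','tcp_pos','ft_force','moment','q','joint_efforts')])
d=grab('wrist','w10');t=grab('top','t10');s=grab('side','s10')
a=cv2.resize(t['image'][225:265,355:395,::-1],None,fx=9,fy=9,interpolation=cv2.INTER_CUBIC)
b=cv2.resize(s['image'][145:185,365:405,::-1],None,fx=9,fy=9,interpolation=cv2.INTER_CUBIC)
cv2.imwrite('pics/c10.png',np.hstack([a,b]))
E
```

```text
[14.05, array([ 0.47812192, -0.25742879,  0.19539082]), array([-4.87441573, -0.89062053, -3.90190019]), array([0.08313847, 1.57937996, 0.05548748]), array([-6.40661731e-01,  2.65750007e-01, -1.07148618e-01,  1.19927306e+00,
       -1.98141301e-03,  2.38219100e+00]), array([  1.23041142, -47.6676178 ,  33.93675685,  -2.36251317,
         1.12248223,   0.24662624])]
```

View pics/w10.png

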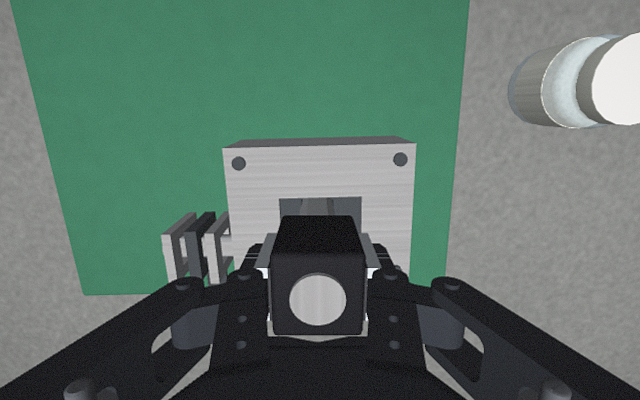

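View pics/c10.png

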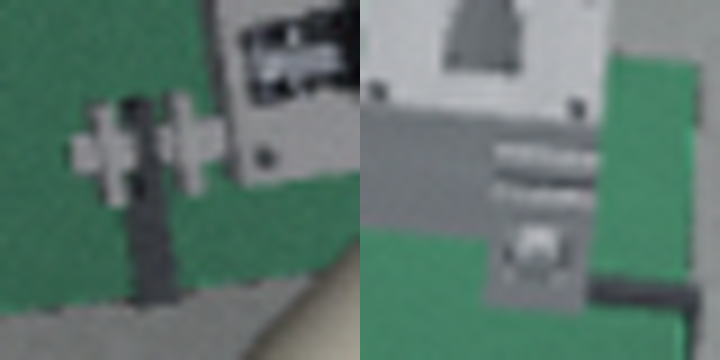

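```bash
python3 - <<'E'
from h import *
r=[]
for n in ('w5','w9','w10'):
    I=load(n)['image'][:,:,::-1]
    r.append(cv2.resize(np.clip(I[180:350,255:380].astype(float)*1.8,0,255).astype(np.uint8),None,fx=2.1,fy=3,interpolation=cv2.INTER_CUBIC))
cv2.imwrite('pics/cmp.png',np.hstack(r))
for n in('t9','t10'):
    t=load(n); g=t['image'].astype(int); print(n); print(g[240:245,358:370,0])
E
```

```text
t9
[[ 54  54  55  53  66 122 134 108 130 141 137 113]
 [ 57  53  54  55  48 122 135 124 122 137 138 118]
 [ 52  56  54  55  51 123 133 136 121 136 140 136]
 [ 50  57  54  53  51 121 132 134 112 134 133 119]
 [ 54  54  53  52  53  71  82  81  95 132 101  42]]
t10
[[ 58  54  55  57  69 124 133 107 132 139 135 113]
 [ 53  51  55  51  50 125 136 124 123 137 136 118]
 [ 57  54  53  57  53 122 135 132 121 137 139 137]
 [ 53  50  54  54  50 118 135 133 108 133 134 117]
 [ 51  53  53  53  58  77  85  79  93 134 101  51]]
```

View pics/cmp.png

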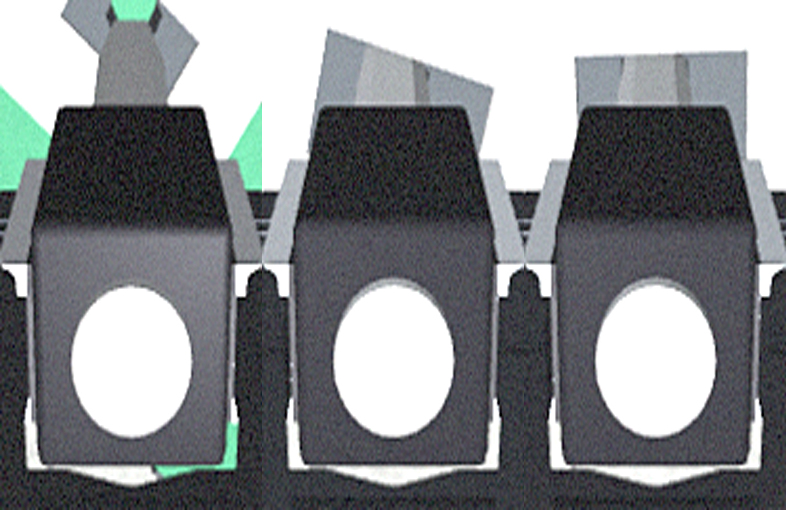

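```bash
python3 - <<'E'
from h import *
t=load('top0');print(t['image'][235:247,374:386,0].astype(int))
t=load('t10');print(t['image'][236:247,358:386,0].astype(int))
E
```

```text
[[ 94 104  73  56  67  68  97 134 144 140 145 143]
 [114 140  85  57  65  65  99 138 143 142 143 141]
 [102 136  99  65  70  67  94 134 142 141 144 143]
 [109 138 116  71 128 133  96 132 140 142 141 143]
 [109 139 117  70 120 139  91 130 142 142 139 140]
 [120 144 132  77 107 132  99 126 142 140 140 142]
 [106 138 146  86 100 135 100 114 138 111  92 130]
 [ 99 139 147  88  66  84  76 100 132  87  58  97]
 [113 126 143 104  63  61  61  98 133 113  82 115]
 [ 66  98 134 102  61  61  67  94 133 141 138 140]
 [ 63  97 134 109  70  56  60  78 112 101  95  98]
 [ 66  76 113  90  58  59  57  59  54  55  56  61]]
[[ 53  54  56  53  54  55  57  65  81  82  45  28  43  56  58  61 109 133
   86  54  60  66  96 133 118  79  79  90]
 [ 55  54  52  54  54  54  64  97 131 109  56  36  55  57  56  61  93 132
   97  67  68  63  90 131 137 137 135 137]
 [ 55  51  53  51  57  55  59  78 127 110  63  48  52  59  56  73  99 132
  119 113 121 116  90 126 136 138 138 136]
 [ 52  54  54  55  52  64  69  77 130 129  93  75  62  55  93 125 106 134
  137 140 137 140  90 122 136 135 137 131]
 [ 58  54  55  57  69 124 133 107 132 139 135 113  71  53  87 127 123 136
  142 135 137 137  98 124 135 132 132 137]
 [ 53  51  55  51  50 125 136 124 123 137 136 118  77  57  91 132 112 134
  143 135 140 138  97 110 131 108  95 124]
 [ 57  54  53  57  53 122 135 132 121 137 139 137  80  53  69 124 108 133
  142 135 126 102  81  93 132  86  54  92]
 [ 53  50  54  54  50 118 135 133 108 133 134 117  68  53  56  68  84 114
  136  97  64  59  64  93 129 109  80 105]
 [ 51  53  53  53  58  77  85  79  93 134 101  51  41  55  60  55  62  97
  131  97  65  57  61  92 126 134 133 132]
 [ 52  55  53  52  53  55  54  56  80 130 106  56  30  51  55  54  60  94
  131 108  71  59  58  71 107  97  93  95]
 [ 51  48  55  51  55  53  54  58  64 126 122  67  33  53  57  55  54  73
  108  85  60  58  53  52  56  59  57  55]]
```

Call:
move_arm([
  [0,0,0,-0.06,-1],
  [0,0,-0.008,-0.06,-1],
  [0,0,-0.02,-0.06,-1],
  [0,0,-0.035,-0.06,-1],
  [0,0,-0.055,-0.06,-1],
  [0,0,-0.075,-0.06,-1],
  [0,0,-0.085,-0.06,-1],
  [0,0,-0.085,-0.06,-1],
])

```text
time: 15.0
tcp_pos: [0.4808, -0.2583, 0.2831]
eef_rot: [-2.409, 2.015, -0.01]
ft_force: [0.1, -0.6, -2.9]
width: 0.0327
```

```bash
python3 - <<'E'
from h import *
o=ctrl.get_obs();print([o[k] for k in('time','tcp_pos','ft_force','moment','eef_rot','q')])
d=grab('wrist','w11');t=grab('top','t11');print(t['image'][238:245,358:372,0].astype(int))
E
```

```text
[15.0, array([ 0.48076891, -0.2582639 ,  0.28308386]), array([ 0.1326799 , -0.6210502 , -2.86275274]), array([0.00778561, 0.02277966, 0.01616507]), array([-2.40949353,  2.01493759, -0.00969499]), array([-6.40222695e-01,  2.41593155e-01,  7.55040049e-02,  1.39850900e+00,
        2.69298523e-04,  2.32348804e+00])]
[[ 57  52  52  54  54  56  55  81 128 110  61  42  51  53]
 [ 53  54  56  54  47  64  72  79 127 129  97  76  63  57]
 [ 56  57  54  51  45 119 133 104 130 140 136 113  73  57]
 [ 52  49  52  50  49 114 135 120 119 138 137 116  70  60]
 [ 54  53  54  53  55 102 130 134 121 136 140 137  78  53]
 [ 52  58  52  54  54  92 127 136 113 136 131 116  68  54]
 [ 57  53  54  54  50  63  77  77  94 132 101  53  39  53]]
```

View pics/w11.png

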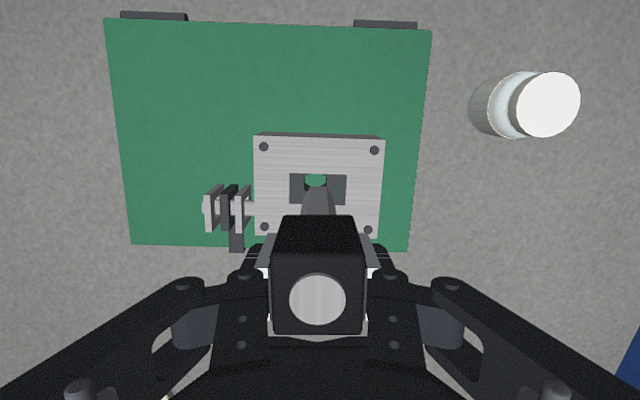

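```bash
python3 - <<'E'
from h import *
d=load('w11')
I=d['image'][:,:,::-1]
cv2.imwrite('pics/w11c.png',cv2.resize(I[120:220,250:390],None,fx=5.5,fy=5.5,interpolation=cv2.INTER_CUBIC))
E
```

```text
(no output)
```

View pics/w11c.png

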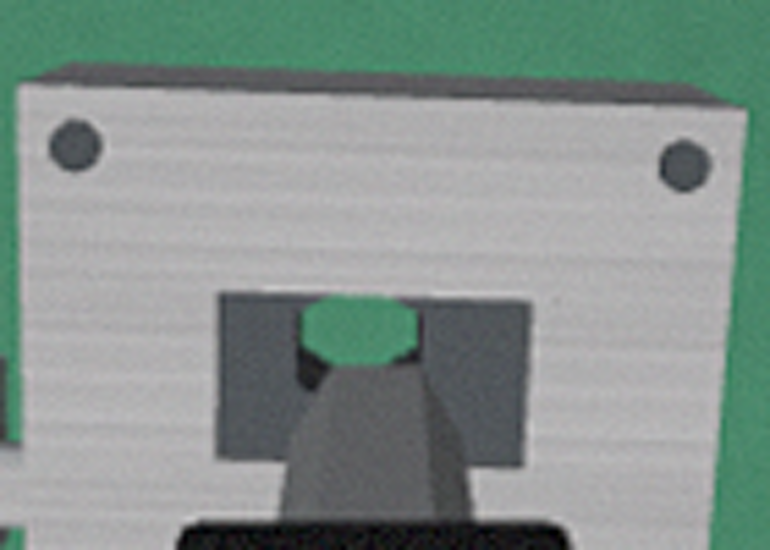

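The top-camera pixels show the bolt reached its stop: its end is 9 mm past the second ear, and it didn't move over the last 0.28 rad of tool turn. The key then wedged in the socket past its play. My small back-off before lifting pulled the bolt end back about 0.2 px, or 0.6 mm. I'll line the key up again, re-enter, and press the bolt home without that back-off.

Call:
move_arm([
  [0,0,0,-0.1,-1],
  [-0.0007,0.0012,0,-0.22,-1],
  [-0.0007,0.0012,0.01,-0.34,-1],
  [-0.0007,0.0012,0.02,-0.466,-1],
  [-0.0007,0.0012,0.03,-0.466,-1],
  [-0.0007,0.0012,0.03,-0.466,-1],
  [-0.0007,0.0012,0.03,-0.466,-1],
])

```text
time: 15.8
tcp_pos: [0.4775, -0.2565, 0.2502]
eef_rot: [-2.808, 1.409, 0.002]
ft_force: [-0.7, 0.2, -2.8]
width: 0.0329
```

```bash
python3 - <<'E'
from h import *
d=grab('wrist','w12')
o=ctrl.get_obs();print([o[k] for k in('time','tcp_pos','ft_force','moment','eef_rot','q','joint_efforts')])
I=d['image'][:,:,::-1]
cv2.imwrite('pics/w12c.png',cv2.resize(I[130:230,250:390],None,fx=5.5,fy=5.5,interpolation=cv2.INTER_CUBIC))
E
```

```text
[15.85, array([ 0.47776644, -0.2566385 ,  0.25079952]), array([ 0.04427549,  0.48972375, -2.99910159]), array([-0.00140475,  0.03294846, -0.0066428 ]), array([ 2.80837001e+00, -1.40801911e+00, -2.41048759e-05]), array([-6.40971427e-01,  2.44630066e-01,  1.14910018e-03,  1.32732644e+00,
       -2.53258260e-05,  1.85930331e+00]), array([-2.64290531e-03, -4.51354408e+01,  3.05672193e+01,  7.36373157e-03,
        2.49257042e-03,  1.63036678e-02])]
```

View pics/w12c.png

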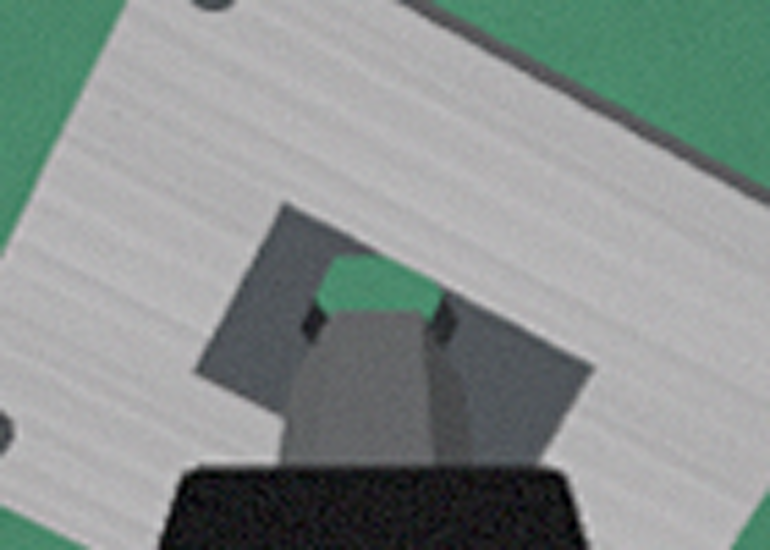

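```bash
python3 - <<'E'
from h import *
d=load('w12')
V=np.array(d['view']); ty=-V[1,:3].copy(); ty[2]=0; ty/=np.linalg.norm(ty); tx=V[0,:3]
f=lambda x,y:(250+x/5.5-.4,130+y/5.5-.4)
tip=onz(d,*f(375,312),.1660)+.010*ty
c=onz(d,*f(379.5,329),.130); L=onz(d,*f(301,333),.13);R=onz(d,*f(458,325),.13);v=R-L
print(tip,c,(c-tip)@tx,(c-tip)@ty,np.linalg.norm(v),np.degrees(np.arctan2(v@ty,v@tx)),tx,ty)
a=onz(d,*f(317,300),.1);b=onz(d,*f(442,292),.1);v=b-a
print((a+b)/2,np.linalg.norm(v),np.degrees(np.arctan2(v@ty,v@tx)))
E
```

```text
[ 0.47941787 -0.2568186   0.166     ] [ 0.47866397 -0.25838357  0.13      ] 0.0007717225106555069 0.0015406940454982601 0.024235154128999216 -3.0114314426611206 [ 0.59877621 -0.80091594  0.00084074] [-0.801054   -0.59859209  0.        ]
[ 0.47726734 -0.25961875  0.1       ] 0.021399052343886674 -3.7620332724120877
```

Call:
move_arm([
  [0.001,0.0005,0.008,-0.05,-1],
  [0.001,0.0005,0.018,-0.05,-1],
  [0.001,0.0005,0.026,-0.05,-1],
  [0.001,0.0005,0.033,-0.05,-1],
  [0.001,0.0005,0.033,-0.05,-1],
])

```text
time: 16.35
tcp_pos: [0.4773, -0.2573, 0.2165]
eef_rot: [-2.843, 1.336, 0.003]
ft_force: [0.3, 0.0, -2.7]
width: 0.0328
```

Call:
move_arm([
  [0,0,0.003,0,-1],
  [0,0,0.006,0,-1],
  [0,0,0.009,0,-1],
  [0,0,0.009,0,-1],
])

```text
time: 16.75
tcp_pos: [0.4778, -0.2577, 0.2084]
eef_rot: [-2.844, 1.335, 0.001]
ft_force: [-0.7, -0.6, -2.6]
width: 0.0333
```

Call:
move_arm([
  [0,0,0.003,0,-1],
  [0,0,0.006,0,-1],
  [0,0,0.009,0,-1],
  [0,0,0.013,0,-1],
  [0,0,0.013,0,-1],
])

```text
time: 17.25
tcp_pos: [0.4779, -0.2576, 0.1951]
eef_rot: [-2.844, 1.335, 0.001]
ft_force: [-1.5, -0.4, -3.7]
width: 0.0329
```

Call:
move_arm([
  [0,0,0,0.05,-1],
  [0,0,0,0.1,-1],
  [0,0,0,0.15,-1],
  [0,0,0,0.2,-1],
  [0,0,0,0.2,-1],
])

```text
time: 17.75
tcp_pos: [0.4774, -0.2573, 0.1955]
eef_rot: [-2.696, 1.612, 0.002]
ft_force: [-2.0, 1.0, -2.5]
width: 0.0331
```

```bash
python3 - <<'E'
from h import *
o=ctrl.get_obs();print([o[k] for k in('time','tcp_pos','ft_force','moment','eef_rot','q','joint_efforts')])
t=grab('top','t13');print(t['image'][238:245,358:372,0].astype(int))
E
```

```text
[17.75, array([ 0.47737596, -0.25727691,  0.1955306 ]), array([-2.04211456,  1.01072251, -2.52881222]), array([0.43739554, 0.68965822, 0.03104853]), array([-2.69615229e+00,  1.61237732e+00,  2.32011775e-03]), array([-6.42342771e-01,  2.64229670e-01, -1.08833682e-01,  1.19921204e+00,
       -5.72457628e-05,  2.00639158e+00]), array([ -0.10678793, -46.38542533,  32.01023698,  -1.4054849 ,
         0.09489776,   0.35594115])]
[[ 54  56  52  54  51  55  60  78 131 111  63  41  54  60]
 [ 58  50  51  55  54  64  69  75 129 127  96  82  67  57]
 [ 58  53  53  52  46 117 135 108 131 140 136 114  72  54]
 [ 53  53  55  52  50 113 131 121 120 137 138 118  71  55]
 [ 57  54  54  51  55 104 128 139 128 137 139 134  78  55]
 [ 52  57  53  51  55  91 129 136 112 132 135 117  67  53]
 [ 50  55  54  54  50  64  79  82  93 131 102  53  44  53]]
```

Call:
move_arm([
  [0,0,0,0.03,-1],
  [0,0,0,0.06,-1],
  [0,0,0,0.06,-1],
])

```text
time: 18.1
tcp_pos: [0.4774, -0.2572, 0.1955]
eef_rot: [-2.647, 1.692, 0.002]
ft_force: [-2.9, 1.9, -3.9]
width: 0.033
```

```bash
python3 - <<'E'
from h import *
o=ctrl.get_obs();print([o[k] for k in('time','moment','q','joint_efforts')])
t=grab('top','t14');print(t['image'][240:244,362:366,0].astype(int))
E
```

```text
[18.1, array([0.68757652, 0.873043  , 0.11647279]), array([-6.42291303e-01,  2.64239014e-01, -1.08870845e-01,  1.19920586e+00,
        8.08997689e-05,  2.06610602e+00]), array([-4.61121155e-01, -4.65705049e+01,  3.27843869e+01, -2.02628575e+00,
       -1.21340735e-02,  3.20143020e-01])]
[[ 56 122 133 108]
 [ 48 122 135 122]
 [ 51 118 136 135]
 [ 54 106 133 135]]
```

Call:
move_arm([
  [0,0,0,0.025,-1],
  [0,0,0,0.05,-1],
  [0,0,0,0.05,-1],
])

```text
time: 18.45
tcp_pos: [0.4775, -0.2572, 0.1955]
eef_rot: [-2.602, 1.759, 0.002]
ft_force: [-4.2, 3.5, -3.0]
width: 0.0329
```

```bash
python3 - <<'E'
from h import *
o=ctrl.get_obs();print([o[k] for k in('time','moment','q','joint_efforts')])
t=grab('top','t15');print(t['image'][240:244,362:366,0].astype(int))
E
```

```text
[18.45, array([0.95480394, 1.13877435, 0.35008498]), array([-6.42265339e-01,  2.64258443e-01, -1.08857117e-01,  1.19910778e+00,
        1.50851067e-04,  2.11745580e+00]), array([ -0.90712158, -46.79342151,  33.59432817,  -2.65833288,
        -0.14749086,   0.42285654])]
[[ 68 121 136 108]
 [ 51 119 137 120]
 [ 51 124 134 134]
 [ 51 122 136 135]]
```

Call:
move_arm([
  [0,0,-0.006,0.0,-1],
  [0,0,-0.014,0.0,-1],
  [0,0,-0.024,0,-1],
  [0,0,-0.036,0,-1],
  [0,0,-0.055,0,-1],
  [0,0,-0.075,0,-1],
  [0,0,-0.085,0,-1],
])

```text
time: 19.2
tcp_pos: [0.4798, -0.2593, 0.2857]
eef_rot: [2.603, -1.758, 0.014]
ft_force: [0.9, 0.4, -1.4]
width: 0.0329
```

```bash
python3 - <<'E'
from h import *
o=ctrl.get_obs();print([o[k] for k in('time','tcp_pos','eef_rot','moment','q','joint_efforts')])
t=grab('top','t16');print(t['image'][240:244,362:366,0].astype(int))
t=grab('wrist','w16')
E
```

```text
[19.2, array([ 0.47979596, -0.25931365,  0.28573524]), array([ 2.60250805, -1.7584011 ,  0.01407644]), array([ 0.00907251, -0.03184002, -0.04715473]), array([-6.42563530e-01,  2.38354546e-01,  7.76950485e-02,  1.40115022e+00,
       -2.63620212e-04,  2.11663249e+00]), array([-3.93076662e-04, -4.47085655e+01,  3.01901650e+01, -7.05547119e-02,
       -1.02151706e-03,  7.50875388e-04])]
[[ 70 121 134 106]
 [ 50 122 135 120]
 [ 52 124 135 132]
 [ 51 118 134 135]]
```

View pics/w16.png

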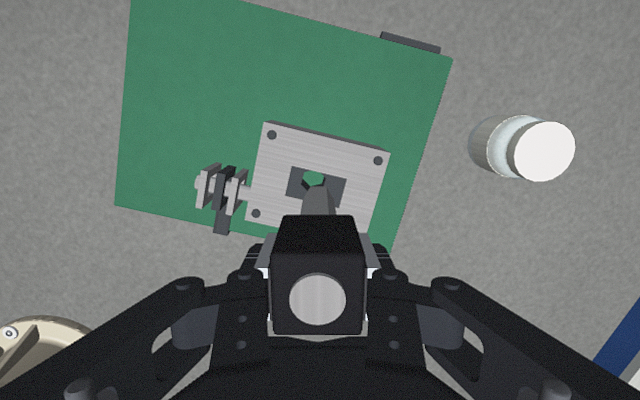

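Call:
move_arm([
  [-0.01,-0.005,0,-0.148,-1],
  [-0.03,-0.014,0,-0.296,-1],
  [-0.055,-0.026,0,-0.444,-1],
  [-0.08,-0.038,0,-0.592,-1],
  [-0.11,-0.052,0,-0.74,-1],
  [-0.14,-0.066,0,-0.888,-1],
  [-0.17,-0.08,0,-1.036,-1],
  [-0.2,-0.095,0,-1.184,-1],
  [-0.23,-0.11,0,-1.332,-1],
  [-0.26,-0.124,0,-1.48,-1],
  [-0.29,-0.138,0,-1.628,-1],
  [-0.32,-0.152,0,-1.776,-1],
  [-0.35,-0.166,0,-1.924,-1],
  [-0.38,-0.18,0,-2.072,-1],
  [-0.405,-0.192,0,-2.22,-1],
  [-0.43,-0.204,0,-2.368,-1],
  [-0.45,-0.214,0.005,-2.516,-1],
  [-0.465,-0.221,0.01,-2.664,-1],
  [-0.475,-0.225,0.01,-2.819,-1],
  [-0.478,-0.2266,0.01,-2.819,-1],
])

```text
time: 21.3
tcp_pos: [0.5094, 0.2714, 0.27]
eef_rot: [-2.151, -2.289, 0.001]
ft_force: [-0.1, -0.5, -2.2]
width: 0.033
```

Call:
move_arm([
  [0,0,0.03,0,-1],
  [0,0,0.06,0,-1],
  [0,0,0.08,0,-1],
  [0,0,0.08,0,-1],
  [0,0,0.08,0,-1],
])

```text
time: 21.8
tcp_pos: [0.5097, 0.2699, 0.1911]
eef_rot: [2.156, 2.285, -0.0]
ft_force: [0.5, -0.3, -2.0]
width: 0.0329
```

```bash
python3 - <<'E'
from h import *
d=grab('wrist','w17')
o=ctrl.get_obs();print([o[k] for k in('time','tcp_pos','eef_rot','ft_force','q')])
I=d['image'][:,:,::-1]
cv2.imwrite('pics/w17c.png',cv2.resize(I[120:240,240:400],None,fx=4.9,fy=4.9,interpolation=cv2.INTER_CUBIC))
print(proj(d,[.5119,.2690,.062]))
s=grab('side','s17')
cv2.imwrite('pics/s17c.png',cv2.resize(s['image'][180:320,260:400,::-1],None,fx=4,fy=4,interpolation=cv2.INTER_CUBIC))
E
```

```text
[21.85, array([0.51038168, 0.27019495, 0.19201121]), array([2.15511027, 2.28448625, 0.00234239]), array([-0.20041028,  0.32229321, -1.33315168]), array([ 3.48022962e-01,  3.30038912e-01, -2.69471886e-02,  1.21203253e+00,
       -2.13562630e-04,  2.89756497e-01])]
[316.67580746 187.38063998]
```

View pics/w17c.png

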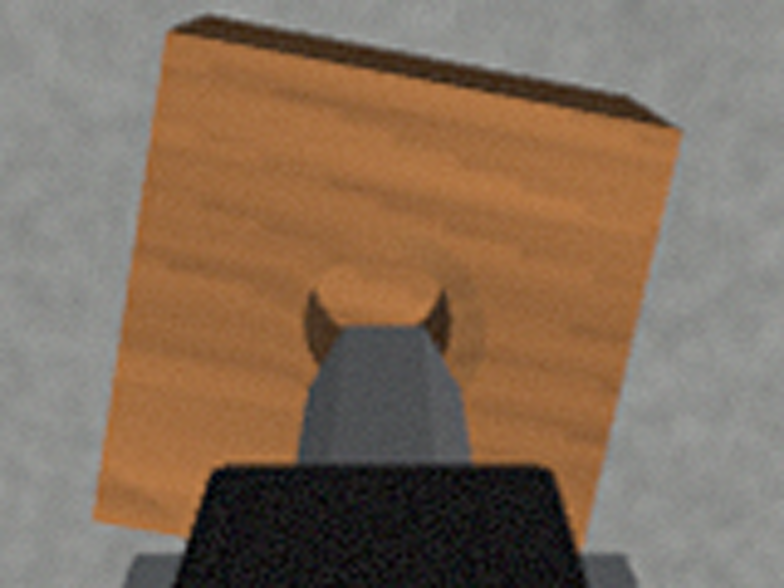

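View pics/s17c.png

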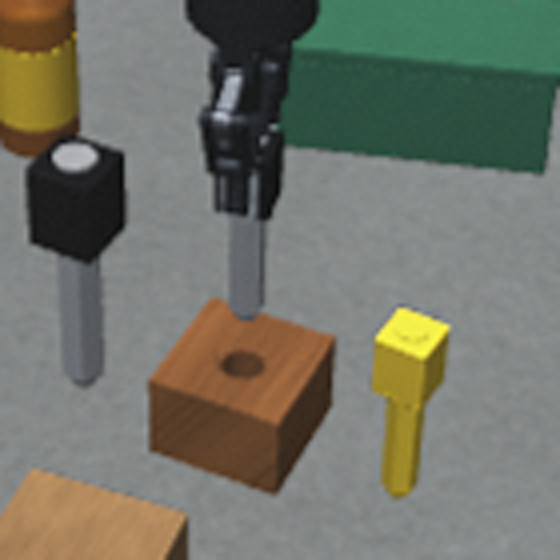

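Call:
move_arm([
  [-0.0012,0.0014,0.02,0,-1],
  [-0.0012,0.0014,0.035,0,-1],
  [-0.0012,0.0014,0.045,0,-1],
  [-0.0012,0.0014,0.055,0,-1],
  [-0.0012,0.0014,0.065,0,-1],
  [-0.0012,0.0014,0.075,0,-1],
  [-0.0012,0.0014,0.075,0,-1],
])

```text
time: 22.6
tcp_pos: [0.5101, 0.2688, 0.1142]
eef_rot: [-2.153, -2.286, 0.004]
ft_force: [-0.8, -0.0, -3.8]
width: 0.0326
```

Call:
move_arm([
  [0,0,0.004,0,-1],
  [0,0,0.007,0,-1],
  [0,0,0.009,0,-1],
  [0,0,0.009,0,-1],
])

```text
time: 23.0
tcp_pos: [0.511, 0.2691, 0.1066]
eef_rot: [2.154, 2.287, -0.0]
ft_force: [-0.8, -0.7, -1.8]
width: 0.0328
```

Call:
move_arm([
  [0,0,0.001,0,-1],
  [0,0,0.002,0,-1],
  [0,0,0.002,0,-1],
])

```text
time: 23.3
tcp_pos: [0.5113, 0.2692, 0.105]
eef_rot: [2.153, 2.287, 0.001]
ft_force: [0.3, 0.1, -1.7]
width: 0.0326
```

Call:
move_arm([
  [0,0,0.0006,0,-1],
  [0,0,0.0006,0,-1],
  [0,0,0.0006,0,-0.2],
  [0,0,0.0006,0,0.2],
  [0,0,0.0006,0,0.6],
  [0,0,0.0006,0,1],
  [0,0,0.0006,0,1],
  [0,0,0.0006,0,1],
  [0,0,0.0006,0,1],
])

```text
time: 24.2
tcp_pos: [0.5111, 0.2692, 0.1041]
eef_rot: [2.154, 2.287, -0.0]
ft_force: [-0.1, 0.4, 0.6]
width: 0.0855
```

Call:
move_arm([
  [0,0,-0.015,0,1],
  [0,0,-0.035,0,1],
  [0,0,-0.06,0,1],
  [0,0,-0.095,0,1],
  [0,0,-0.13,0,1],
  [0,0,-0.16,0,1],
  [0.0,-0.03,-0.165,0,1],
  [0.0,0.0,-0.165,0,1],
])

```text
time: 25.0
tcp_pos: [0.504, 0.2685, 0.2702]
eef_rot: [-2.148, -2.288, 0.008]
ft_force: [0.9, 0.1, 0.7]
width: 0.0853
```

```bash
python3 - <<'E'
from h import *
d=grab('wrist','w18');s=grab('side','s18');t=grab('top','t18')
o=ctrl.get_obs();print([o[k] for k in('time','tcp_pos','width','ft_force')])
print(t['image'][240:244,362:366,0].astype(int))
cv2.imwrite('pics/s18c.png',np.hstack([cv2.resize(s['image'][200:320,260:380,::-1],None,fx=3.3,fy=3.3,interpolation=cv2.INTER_CUBIC),cv2.resize(s['image'][110:230,320:440,::-1],None,fx=3.3,fy=3.3,interpolation=cv2.INTER_CUBIC)]))
E
```

```text
[25.15, array([0.51175878, 0.2691269 , 0.2689047 ]), 0.08507378781738034, array([-0.48636196,  0.62103837, -0.42151426])]
[[ 69 122 133 106]
 [ 52 122 135 124]
 [ 48 123 136 134]
 [ 50 116 134 133]]
```

View pics/w18.png

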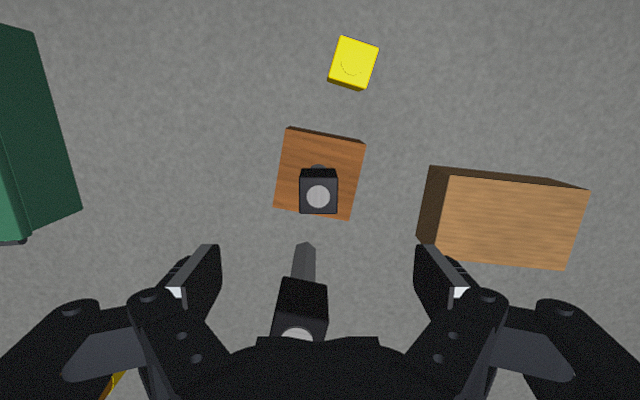

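View pics/s18c.png

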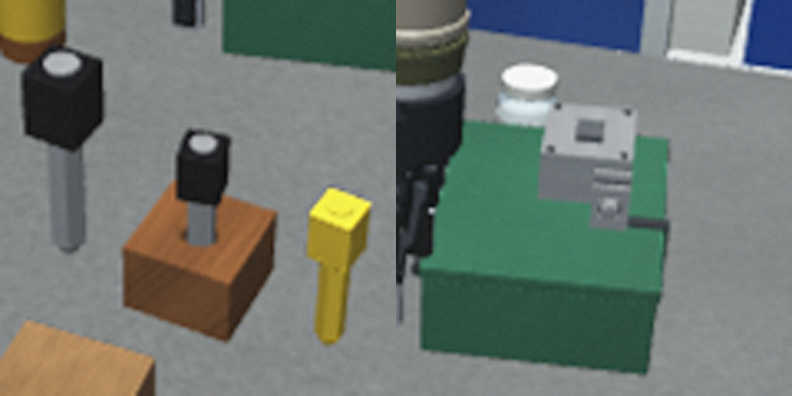

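View pics/t18.png

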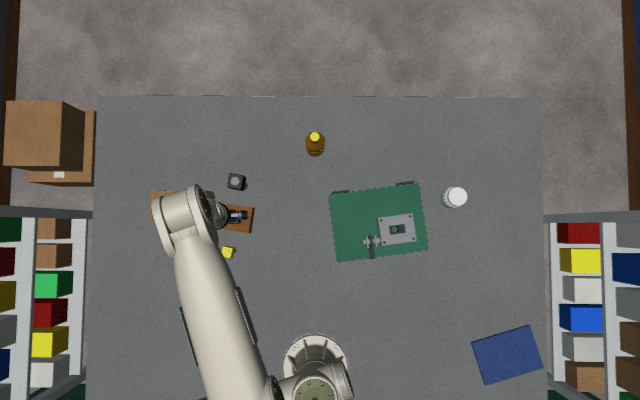

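```bash
python3 - <<'E'
from h import *
a=load('side0')['image'].astype(int);b=load('s18')['image'].astype(int)
dd=np.abs(a-b).sum(2)
print('side diff px key area',(dd[230:300,295:345]>90).sum(),'big',(dd[205:285,262:294]>90).sum(),'yellow',(dd[255:305,350:378]>90).sum(),'carton',(dd[295:380,232:310]>90).sum(),'jar',(dd[128:148,346:372]>90).sum(),'bottle',(dd[150:222,250:270]>90).sum())
def disc(I):
    g=I[237:252,314:329].sum(2)/3;m=g>125; 
    n,l,st,c=cv2.connectedComponentsWithStats(m.astype(np.uint8)); return [(st[i,4],c[i]+[314,237]) for i in range(1,n)]
print(disc(a),disc(b))
d=load('w18');g=cv2.cvtColor(d['image'],cv2.COLOR_RGB2GRAY)
m=np.zeros_like(g);m[182:211,303:335]=(g[182:211,303:335]>130);ys,xs=np.nonzero(m)
k=onz(d,xs.mean(),ys.mean(),.146);print('key now',k)
E
```

```text
side diff px key area 7 big 0 yellow 0 carton 0 jar 0 bottle 0
[(np.int32(39), array([320.87179487, 238.02564103])), (np.int32(31), array([321., 243.]))] [(np.int32(40), array([320.725, 238.075])), (np.int32(32), array([321.125, 243.   ]))]
key now [0.5119488 0.2690001 0.146    ]
```

The key's top disc is at the same side-view pixel as at the start, (321,243), so it's fully down. The bystanders are pixel-identical, and the bolt is still at its stop. I'm handing in.

```bash
python3 - <<'E'
from h import *
print(ctrl.hand_in())
E
```

```text
the job is handed in; nothing more can be done
None
```

The chest is locked, the hex key is back in its block, and I handed the job in at about 25 s on the robot's clock; no verdict was reported. I took the small black-gripped key, found the socket about 2 mm toward chest +y from the slot centre, and turned it clockwise to the stop.

**The first turn needed mending.** I turned past the stop and the key wedged in the socket. Backing off before lifting it out pulled the bolt back about 0.6 mm. I put the key back in, pressed the bolt home again, and lifted it straight out.

**Last checks:**
- **Bolt:** its end shows at the same top-camera pixels as when it was hard against its stop. Measured travel is about 49.4 mm, give or take 1 mm, and it stands about 9 mm past the second ear. I can't resolve it more finely than that.
- **Key:** it is upright in the block at its original height and position; its top disc is at the same side-view pixel (321,243) as at the start.
- **Other goods:** in the side view the big key, yellow key, carton, jar and bottle are unchanged from the start.
- **Robot:** the gripper is open and clear of everything.

**Disagreement between cameras:** the wrist camera's positions differed from the top and side cameras' by about 4 mm. I used the wrist camera's, and both fits confirmed them.

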